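Stock the extraction box and hold its visor at the airflow mark

ROBOT

A 7-joint arm with a two-finger parallel gripper is mounted at the origin on a cart in front of the work surface, level with it; the furniture and walls round the work are solid. World frame = base frame: x ahead of the robot, y to its left, z up, the work surface at z = 0. Lengths are in m, angles in degrees, forces in N, time in s.
With the tool pointing down it reaches from about 0.425 to 0.875 m from the base axis. Payload 4.7 kg.
Tool frame: the origin (TCP) lies between the finger pads; the fingertips stand 8 mm ahead of it and the grasp point (between the pads) lies 11 mm behind it (env.tip_extent is the distance from the TCP to the fingertips, in m); z points along the fingers, y is the line along which they close (so a half turn about z gives the same grasp; the last joint's range is limited). The gripper opens to 87 mm and grips with 3 to 60 N. Pads are 19 mm wide; open, the fingers measure 117 mm over their backs; the gripper's body (75 mm by 190 mm) begins 51 mm behind the grasp point.
Start: joints at [-75.281, 18.392, -4.016, 83.108, 1.295, 78.541, -3.26], TCP at [0.156, 0.631, 0.231] pointing down, gripper open.
Joint ranges: [-163.93, 163.93], [-17.29, 119.83], [-79.2, 71.16], [3.27, 140.29], [-89.18, 269.18], [5.43, 117.66], [-154.24, 154.24]. Speed limits (degrees/s): [147.25, 147.25, 180, 180, 180, 180, 180].

INTERFACE

Orientations are given as [roll, pitch, yaw] about the fixed x, y, z axes, in that order (R = Rz(yaw) Ry(pitch) Rx(roll)).
In Python, from cell import sensors, vision, workorder, env gives the robot as it stands.
- The arm moves only by the tool drive_tool, never from a script. Its argument "moves" is a list of rows, each an object of numbers: "x", "y", "z": the shift along the tool's x, y, z in mm; "rx", "ry", "rz": the turn, a rotation vector about the tool's x, y, z in rad; "fingers": the closure, from -1 (fully open) to 1 (shut). In form: [{"x": .., "y": .., "z": .., "rx": .., "ry": .., "rz": .., "fingers": ..}, ...]. A call has 1 to 20 rows; each row is the pose to reach, as a shift and turn from the pose commanded when the call began, along the tool's axes at that moment; what a row does not reach only later rows make up. A row lasts 1/8 s, in which the tool goes at most 62.5 mm and 10.7 degrees, less where a joint would pass 70% of its speed; a pose out of reach is approached as far as the arm can. A call with a gripper value outside its range is refused whole. The fingers move at their own pace and stop on an object; "force" is the grip in N (left out, the last holds). Time passes only in rows, so rows that repeat a pose let the fingers close. It gives the time, the measured TCP pose, the force, the opening and the grip force at its end, in the units of the state.
- sensors.get_obs(): the state, without advancing time (a new reading comes with each control period).
- vision.read_camera(name): name is "side" or "top" or "wrist"; returns a dict with "image" (480x640x3 uint8, red, green, blue), "fx", "fy", "cx", "cy" (pixels), "R" (3x3) and "t" (3): a world point X has camera coordinates R X + t. Camera axes: x right, y down, z forward; pixel columns grow to the right and rows downward; lengths in m; the calibration is good to about 2 mm. A picture is of the moment at which its call begins. There is no depth.
- workorder.sign_off(): hands the job in; it is judged then, once.
The state is a dict: "time_s": time; "qpos": joint angles; "joint_velocities": joint speeds; "effort": joint torques, N m; "tool_pos": TCP position; "tool_rot": TCP orientation; "force": force on the tool from outside, world axes, zero at the start; "wrist_torque": the same for the moment, N m; "grip_width": finger opening in m; "grasp_force": force on a finger pad.
Only numpy, scipy, OpenCV 4.12 (cv2) and the standard library are available. Lean on these libraries where they do the work, as an engineer would, in place of code of your own. Each camera call takes 0.05 s, during which the arm holds its last target. There are 200 camera calls.

TASK

The bench extraction box is about to have its airflow read, stocked as in daily use. Stand the two small screw-lid jars from the bench on the slotted shelf inside it, one on each side of the jar already there, so that the three form one straight row along the box's width with about a finger's width (15 mm) between neighbours. Then grip the raised visor by its bar, bring it down under control, never letting it drop, until its frame lines up with the point of the index clip on the quadrant, and finish while still gripping the bar and holding the visor steady there for the reading; leave the clip's setting and the other things on the bench alone.

Things in the scene. Friction and masses are not known exactly. Their poses are not given: they have to be found in the camera images.
- box: White metal extraction box, fixed, 240 mm deep (x = -110 to 130), 310 wide, turned 6 to 23 deg towards the robot. Origin: in its underside, mid-width; x to its back, y to its left. Fan housing 118 high at x = 70 to 130. Side cheeks 6 mm thick, inner faces at y = -149 and 149, slope from 125 high at x = 70 to 85 at x = -110; front lip 30 high. Open above while the visor is up.
- jar_a: Small round jar with a black screw lid, 57 mm diameter, 76 mm high (lid: the top 16 mm), about 0.18 kg; origin: centre of its underside. Starts standing on the worktop to the left of the box; goes on the shelf. A twin of jar_b and jar_c.
- jar_b: The second of the two small jars on the worktop, same as jar_a; goes on the shelf on the other side of jar_c (either jar may go on either side).
- jar_c: Same kind of jar, already standing on the shelf; its centre is on the row line 40 mm in front of the box's origin (box x = -40 mm), up to 15 mm left or 35 mm right of the middle. Origin: centre of its underside (on the shelf, z = 20 mm).
- visor (a joint): Visor angle in rad: 0 = level, pointing to the box's front; positive = raised; pi/2 = upright. Starts thrown back on its stop at about 1.78; shut is -0.2. The hinge is almost free: let go at a marked angle, the visor (0.6 kg with its bar) falls shut. Clear sheet in an aluminium frame 294 mm wide that ends 150 mm from the hinge.
- bar_mid (a point): Middle of the grip bar. Round black bar, 12 mm diameter, 216 mm long, along the visor's free edge on two posts 92 mm either side of its middle. The point is on its centre line, 190 mm from the hinge axis, 40 mm clear of the visor's frame. x points along the visor to the hinge, y along the bar. It turns with the visor, and can turn between the finger pads, so the tool need not tilt with it.
- shelf_mid (a point): Point on top of the slotted steel shelf inside the box, in the middle of the row line: x = -40, y = 0, z = 20 mm in the box frame. The shelf is flat, 164 mm deep (box x = -100 to 64 mm) and 294 wide. The row runs through this point along the box's y.
- hinge_mid (a point): Middle of the visor's hinge axis, at x = +70 mm, y = 0, z = 130 mm in the box frame; the axis runs along the box's y.
- index (a joint): Angle in rad at which the index clip is set, on the same scale as the visor's angle: the visor is at the mark when both read the same. Between 0.85 and 1.2, different each time; clamped, leave it.
- index_tip (a point): Point of the black index clip, clamped by a thumbscrew on the rim of the aluminium quadrant plate outside the box's left cheek: 144 mm from the hinge axis, 159 mm left of the box's middle. x points at the hinge axis. The line from hinge axis to point is the marked angle; the visor's left rail swings past just inside it. Quadrant and clip stand up to 270 mm high: keep clear.
- big_jar: Bystander: big jar with a screw lid, 88 mm diameter, 122 mm high, on the worktop at far left; origin: centre of its underside.
- timer: Bystander: small white table timer, 47x66x64 mm, on the worktop to the right of the box; origin: centre of its underside.
- carton: Bystander: small carton, 55x70x50 mm, on the worktop to the right of the box; origin: centre of its underside.
Mind the look-alikes: they are no part of the job. What is shaped like the jar_b but pink is not meant.

How it is judged:
By the outcome, as a careful person would: the job done as asked, in the order asked, and still so for the second after the job is handed in, while the arm keeps its last pose, push and grip.
It also fails if it takes over 72 s, if anything falls off the work surface, if the arm or the gripper's body presses on something with over 40 N, if the wrist force passes 120 N, or if a joint passes its speed limit or range.

## Working session

There is one attempt and no reset: what is moved stays moved. The work goes in short steps, Python scripts to look and compute and a tool call to move; the robot and the scene stay as the last step left them, time stands still between calls to the robot, and variables do not carry over. Pictures are saved under pics/ and viewed, at most 10 in all, crops included, and the job is handed in when it is done.

Besides the shell and the picture viewer there is one more tool, called after "Call:" in YAML: its name, and indented under it one key for each argument. drive_tool: Moves the arm, as the interface text tells. Its arguments: {"type":"object","properties":{"moves":{"type":"array"},"force":{"type":"number"}},"required":["moves"]}

```bash
ls; mkdir -p pics; python3 - <<'E'
from cell import sensors, vision, workorder, env
import cv2,numpy as np
o=sensors.get_obs();print({k:np.round(v,3).tolist() for k,v in o.items()})
for n in ["side","top","wrist"]:
    c=vision.read_camera(n);cv2.imwrite(f"pics/{n}0.png",c["image"][:,:,::-1])
    print(n,c["fx"],c["fy"],c["cx"],c["cy"],np.round(c["R"],3).tolist(),np.round(c["t"],3).tolist(),np.round(-c["R"].T@c["t"],3))
E
```

```text
pics
{'time_s': 0.0, 'qpos': [-75.282, 18.44, -4.016, 83.175, 1.295, 78.543, -3.261], 'joint_velocities': [0.021, -0.103, 0.13, 0.061, 0.045, -0.047, 0.184], 'effort': [-0.001, -49.128, -0.404, -31.253, -0.064, 0.044, 0.0], 'tool_pos': [0.156, 0.63, 0.229], 'tool_rot': [-179.888, 0.005, 166.09], 'force': [-1.326, 0.36, -0.09], 'wrist_torque': [0.058, -0.018, 0.046], 'grasp_force': 0.0, 'grip_width': 0.087}
side 476.7349361212172 476.7349361212172 321.8444673890277 248.04055348258183 [[0.697, 0.717, 0.0], [0.581, -0.564, -0.587], [-0.421, 0.409, -0.809]] [-0.285, -0.267, 1.727] [ 1.081 -0.653  1.242]
top 614.3242437595716 614.3242437595716 317.8536528209716 236.62705462417435 [[0.233, -0.972, 0.005], [-0.773, -0.188, -0.606], [0.59, 0.138, -0.795]] [-0.184, 0.436, 1.888] [-0.735 -0.358  1.767]
wrist 333.6907218615241 333.6907218615241 317.41423961440427 234.30481452851188 [[0.241, 0.971, -0.003], [0.931, -0.23, 0.282], [0.274, -0.07, -0.959]] [-0.649, -0.034, 0.393] [0.08  0.649 0.385]
```

View pics/side0.png

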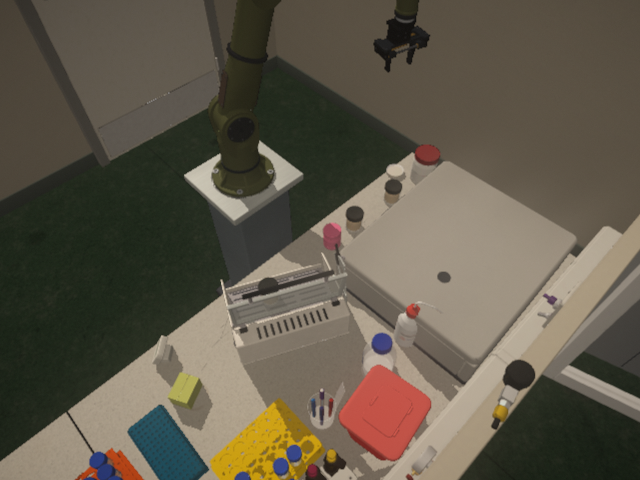

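View pics/top0.png

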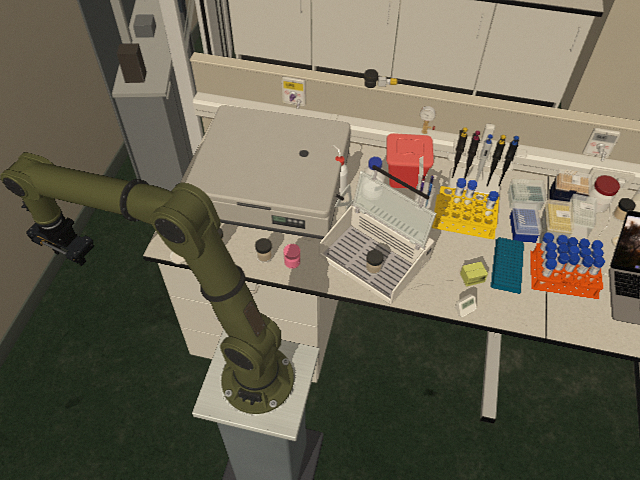

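Side: the black-lid jars are at about (393,187) and (355,214), pink at (333,236), and the box spans (220-350, 250-360). Top: one jar is at (263,246), jar_c at (375,258), and the box spans (320-437, 175-300). The second jar is hidden by the arm.

```bash
cat > h.py <<'E'
from cell import sensors, vision, workorder, env
import cv2,numpy as np
from scipy.spatial.transform import Rotation as Ro
def cam(n):return vision.read_camera(n)
def ray(c,u,v):
    d=c["R"].T@np.array([(u-c["cx"])/c["fx"],(v-c["cy"])/c["fy"],1]);return -c["R"].T@c["t"],d/np.linalg.norm(d)
def plane(c,u,v,z):
    o,d=ray(c,u,v);return o+d*(z-o[2])/d[2]
def tri(c1,p1,c2,p2):
    o,d=ray(c1,*p1);q,e=ray(c2,*p2)
    s=np.linalg.lstsq(np.c_[d,-e],q-o,rcond=None)[0];a=o+d*s[0];b=q+e*s[1]
    return (a+b)/2,np.linalg.norm(a-b)
def proj(c,X):
    p=c["R"]@np.asarray(X)+c["t"];return np.array([c["fx"]*p[0]/p[2]+c["cx"],c["fy"]*p[1]/p[2]+c["cy"]])
def dark(c,box,thr=60,amin=15):
    x0,y0,x1,y1=box;m=(c["image"][y0:y1,x0:x1].max(2)<thr).astype(np.uint8)
    n,l,s,ce=cv2.connectedComponentsWithStats(m)
    return [(np.round(ce[i]+[x0,y0],1).tolist(),s[i].tolist()) for i in range(1,n) if s[i,4]>=amin]
E
python3 - <<'E'
from h import *
s=cam("side");t=cam("top")
print("side",dark(s,(340,170,410,230)));print("sidebox",dark(s,(215,240,360,340)))
print("top",dark(t,(250,230,310,270)));print("topbox",dark(t,(320,160,440,305)))
a=cv2.resize(s["image"][235:365,215:360],None,fx=2.75,fy=2.75,interpolation=cv2.INTER_CUBIC)
b=cv2.resize(t["image"][160:305,315:442],None,fx=3.1,fy=3.1,interpolation=cv2.INTER_CUBIC)
H=max(a.shape[0],b.shape[0]);W=a.shape[1]+b.shape[1];im=np.zeros((H,W,3),np.uint8)
im[:a.shape[0],:a.shape[1]]=a;im[:b.shape[0],a.shape[1]:]=b;print(im.shape,a.shape)
cv2.imwrite("pics/c1.png",im[:,:,::-1])
for p in [(393,187),(355,213)]:print(plane(s,*p,.076))
print(plane(t,263,243,.076))
E
```

```text
side [([355.4, 181.4], [0, 0, 46, 35, 853]), ([392.1, 191.1], [46, 18, 15, 6, 38]), ([352.9, 217.6], [7, 38, 16, 14, 51])]
sidebox [([225.1, 260.7], [0, 0, 29, 59, 938]), ([262.7, 250.0], [29, 0, 50, 31, 782]), ([273.2, 288.1], [28, 38, 68, 21, 307]), ([335.4, 303.0], [118, 61, 6, 5, 21]), ([243.5, 329.8], [26, 88, 6, 5, 21])]
top [([290.0, 232.7], [19, 0, 41, 7, 66]), ([263.0, 246.4], [6, 9, 16, 15, 98])]
topbox [([400.9, 181.9], [52, 5, 57, 35, 210]), ([339.7, 197.0], [16, 34, 8, 6, 23]), ([375.0, 259.2], [46, 91, 19, 15, 84]), ([345.3, 299.9], [0, 132, 58, 13, 250])]
(450, 793, 3) (358, 399, 3)
[0.45920139 0.28187464 0.076     ]
[0.44894301 0.10896415 0.076     ]
[0.44912139 0.11218711 0.076     ]
```

View pics/c1.png

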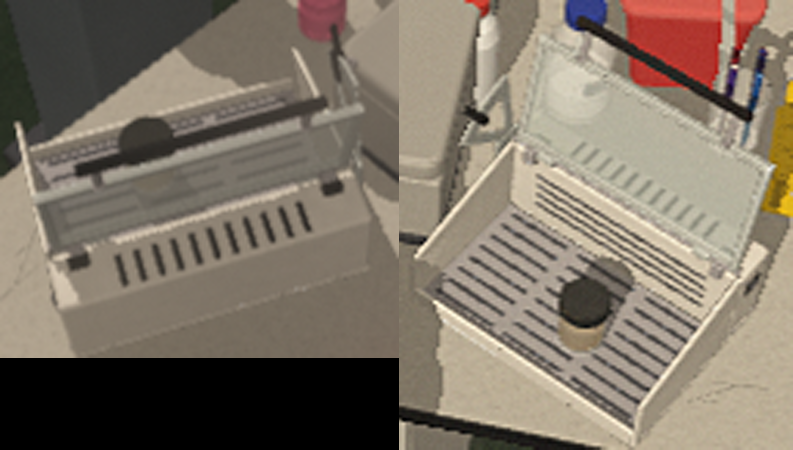

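Crops. Side: bar ends at full px (333,272) left and (243,297) right, front cheek tops at (322,253) and (221.5,280). Top: bar ends at (374.4,167) and (427.6,197.4), and the black clip blob at (339.7,197).

```bash
python3 - <<'E'
from h import *
s=cam("side");t=cam("top")
def T(n,a,b):
    X,e=tri(s,a,t,b);print(n,np.round(X,4),round(e,4));return X
L=T("barL",(333.2,272.1),(374.4,167));R=T("barR",(243.4,296.8),(427.6,197.4))
fl=T("frontL .085",(322.3,253.2),(320.8,243.2));fr=T("frontR .085",(221.5,279.7),(392.1,290))
d=L-R;print("len",np.linalg.norm(d),"yaw",np.degrees(np.arctan2(-d[0],d[1])))
d=fl-fr;print("len",np.linalg.norm(d),"yaw",np.degrees(np.arctan2(-d[0],d[1])))
T("jarnear",(355,213.),(263,243.))
T("jarc",(215+147/2.75,235+135/2.75),(315+(584-399)/3.1,160+300/3.1))
# clip zoom
a=cv2.resize(s["image"][235:285,318:358],None,fx=10,fy=10,interpolation=cv2.INTER_CUBIC)
b=cv2.resize(t["image"][175:225,325:363],None,fx=10,fy=10,interpolation=cv2.INTER_CUBIC)
cv2.imwrite("pics/c2.png",np.hstack([a,b])[:,:,::-1])
# machine corner heights
T("machine near-right top",(341,253),(323,233))
E
```

```text
barL [ 0.6659 -0.2156  0.3142] 0.0051
barR [ 0.5736 -0.4036  0.3156] 0.0008
frontL .085 [ 0.4919 -0.0801  0.0818] 0.0032
frontR .085 [ 0.3595 -0.3506  0.0849] 0.0021
len 0.20941043680076718 yaw -26.134806156001154
len 0.30106070945254937 yaw -26.070359045377817
jarnear [0.4487 0.1109 0.0755] 0.0028
jarc [ 0.4695 -0.2701  0.0952] 0.0035
machine near-right top [ 0.535  -0.0642  0.0953] 0.0354
```

View pics/c2.png

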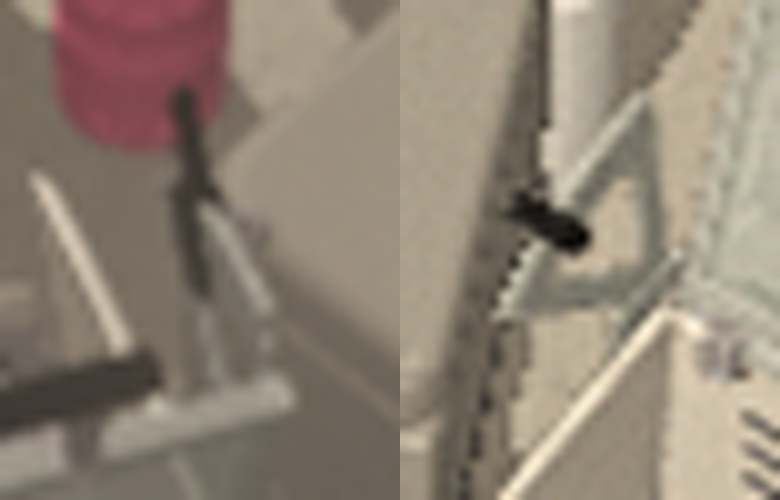

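Side zoom: the clip runs from (336,244) to (338,264). Top zoom: clip blob from (336,195) to (343,199). Box yaw is about -25°, origin about (0.523,-0.263), and jar_c is at box (-45,-30). The bar measures z≈0.315, against 0.316 expected. I'll move the wrist camera over the jars next.

Call:
drive_tool:
  moves:
    - {"x": 0, "y": 0, "z": -100, "fingers": -1}
    - {"x": -60, "y": -60, "z": -100, "rz": -0.1, "fingers": -1}
    - {"x": -372, "y": -360, "z": -100, "rz": -0.244, "fingers": -1}
    - {"x": -372, "y": -360, "z": -100, "rz": -0.244, "fingers": -1}
    - {"x": -372, "y": -360, "z": -100, "rz": -0.244, "fingers": -1}
    - {"x": -372, "y": -360, "z": -100, "rz": -0.244, "fingers": -1}
    - {"x": -372, "y": -360, "z": -100, "rz": -0.244, "fingers": -1}
    - {"x": -372, "y": -360, "z": -100, "rz": -0.244, "fingers": -1}
    - {"x": -372, "y": -360, "z": -100, "rz": -0.244, "fingers": -1}
    - {"x": -372, "y": -360, "z": -100, "rz": -0.244, "fingers": -1}
    - {"x": -372, "y": -360, "z": -100, "rz": -0.244, "fingers": -1}
    - {"x": -372, "y": -360, "z": -100, "rz": -0.244, "fingers": -1}
    - {"x": -372, "y": -360, "z": -100, "rz": -0.244, "fingers": -1}
    - {"x": -372, "y": -360, "z": -100, "rz": -0.244, "fingers": -1}

```text
invalid input at $.moves[0]: expected keys x, y, z, rx, ry, rz, fingers
```

```bash
python3 - <<'E'
from h import *
w=cam("wrist");cv2.imwrite("pics/w1.png",w["image"][:,:,::-1])
t=cam("top");cv2.imwrite("pics/t1.png",t["image"][:,:,::-1])
print(dark(w,(0,0,640,480),50,60))
o=sensors.get_obs();print(o["tool_pos"],o["tool_rot"],o["qpos"],-w["R"].T@w["t"])
E
```

```text
[([425.2, 289.8], [411, 270, 32, 40, 121]), ([19.0, 291.9], [0, 280, 51, 30, 573]), ([619.3, 293.9], [586, 281, 54, 31, 574]), ([157.1, 364.6], [111, 307, 86, 82, 2081]), ([456.7, 356.6], [438, 343, 37, 29, 711]), ([636.4, 357.7], [632, 344, 8, 25, 82]), ([216.5, 456.7], [12, 427, 413, 53, 16634]), ([617.0, 468.5], [592, 457, 48, 23, 889])]
[0.15630063 0.63091461 0.23053097] [-1.79999195e+02  2.61682325e-03  1.66089334e+02] [-75.28077387  18.39352119  -4.01571561  83.1118108    1.29457353
  78.54058725  -3.25988118] [0.08049332 0.64960235 0.38534312]
```

View pics/w1.png

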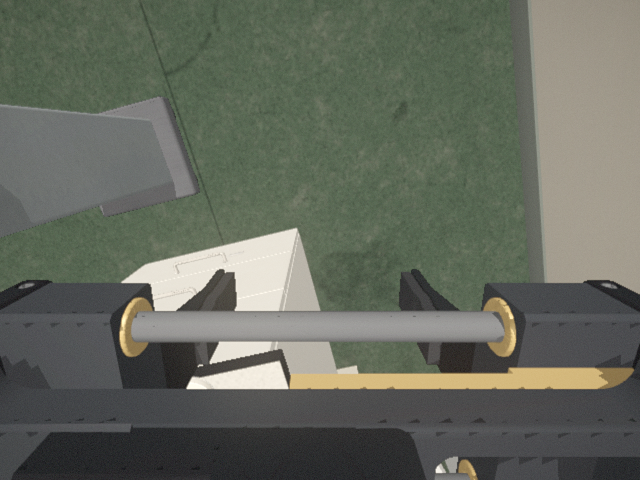

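The move was refused because every key is required in each row. The picture shows only floor, with the gripper covering the rows below 280, so the camera's free view is on the tool's +x side.

Call:
drive_tool:
  moves:
    - {"x": 0, "y": 0, "z": -120, "rx": 0, "ry": 0, "rz": 0, "fingers": -1}
    - {"x": -60, "y": -60, "z": -120, "rx": 0, "ry": 0, "rz": -0.1, "fingers": -1}
    - {"x": -460, "y": -340, "z": -120, "rx": 0, "ry": 0, "rz": -0.244, "fingers": -1}
    - {"x": -460, "y": -340, "z": -120, "rx": 0, "ry": 0, "rz": -0.244, "fingers": -1}
    - {"x": -460, "y": -340, "z": -120, "rx": 0, "ry": 0, "rz": -0.244, "fingers": -1}
    - {"x": -460, "y": -340, "z": -120, "rx": 0, "ry": 0, "rz": -0.244, "fingers": -1}
    - {"x": -460, "y": -340, "z": -120, "rx": 0, "ry": 0, "rz": -0.244, "fingers": -1}
    - {"x": -460, "y": -340, "z": -120, "rx": 0, "ry": 0, "rz": -0.244, "fingers": -1}
    - {"x": -460, "y": -340, "z": -120, "rx": 0, "ry": 0, "rz": -0.244, "fingers": -1}
    - {"x": -460, "y": -340, "z": -120, "rx": 0, "ry": 0, "rz": -0.244, "fingers": -1}
    - {"x": -460, "y": -340, "z": -120, "rx": 0, "ry": 0, "rz": -0.244, "fingers": -1}
    - {"x": -460, "y": -340, "z": -120, "rx": 0, "ry": 0, "rz": -0.244, "fingers": -1}

```text
time_s: 1.95
tool_pos: [0.522, 0.1884, 0.3507]
tool_rot: [-180.0, 0.0, 179.8]
force: [-0.7, 0.1, 0.1]
grip_width: 0.0872
grasp_force: 0.0
```

```bash
python3 - <<'E'
from h import *
w=cam("wrist");cv2.imwrite("pics/w2.png",w["image"][:,:,::-1])
print(dark(w,(0,0,640,285),60,150))
o=sensors.get_obs();print(o["time_s"],o["tool_pos"],o["tool_rot"],o["qpos"],-w["R"].T@w["t"])
E
```

```text
[([388.6, 68.6], [0, 0, 640, 285, 51977]), ([195.0, 222.9], [161, 220, 68, 10, 168]), ([222.1, 278.4], [207, 270, 28, 15, 300]), ([412.8, 278.4], [401, 270, 28, 15, 298]), ([66.3, 282.7], [16, 275, 134, 10, 321])]
2.0 [0.52087813 0.19052165 0.35054806] [ 1.79962947e+02 -2.23576300e-02 -1.79977064e+02] [-41.34119505   4.71458905  20.03776638  86.10330044  -1.65651449
  89.47388803  68.67249598] [0.44384461 0.1887242  0.505666  ]
```

View pics/w2.png

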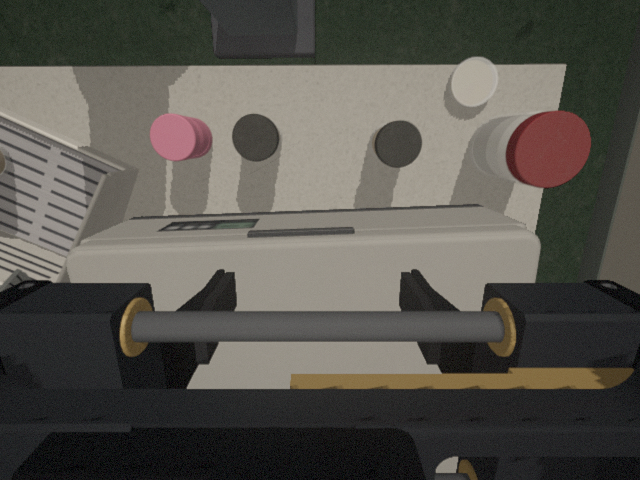

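Wrist: lid B at (255,137), lid A at (398,144), pink at (175,137), big jar at (547,149). The machine's front edge is at rows 215-250.

```bash
python3 - <<'E'
from h import *
w=cam("wrist");s=cam("side")
g=cv2.cvtColor(w["image"],cv2.COLOR_RGB2GRAY)
def lid(u,v,r=30):
    m=(w["image"][v-r:v+r,u-r:u+r].max(2)<75).astype(np.uint8)
    c=max(cv2.findContours(m,0,2)[0],key=cv2.contourArea);e=cv2.fitEllipse(c);return (e[0][0]+u-r,e[0][1]+v-r),e[1]
for n,p,q in [("B",(255,137),(355,213)),("A",(398,144),(393,186.5))]:
    c,ax=lid(*p);X,e=tri(w,c,s,q);P=plane(w,*c,.076);print(n,c,ax,"tri",X,e,"plane",P,"diam",ax[0]/w["fx"]*(w["R"]@P+w["t"])[2])
for n,p in [("pink",(174,136)),("white",(474,82)),]:print(n,plane(w,*p,.07))
# machine top edge: wrist pixel rays at heights
for z in (.1,.15,.2,.25):print(z,plane(w,80,255,z),plane(w,300,247,z),plane(s,345,257,z),plane(s,450,165,z))
print("machine foot",plane(w,300,210,0.02))
E
```

```text
B (253.49467658996582, 138.17164611816406) (44.112510681152344, 46.81127166748047) tri [0.4459312  0.11113104 0.07198829] 0.0018902850780122312 plane [0.44512306 0.11133851 0.076     ] diam 0.05457223527530864
A (395.45561599731445, 145.00408744812012) (43.8082275390625, 46.40419387817383) tri [0.4536079  0.28934274 0.06860421] 0.00048306459680867936 plane [0.45325706 0.28749714 0.076     ] diam 0.054496192471435397
pink [0.44256022 0.01082871 0.07      ]
white [0.38035077 0.37824818 0.07      ]
0.1 [ 0.58990753 -0.11591796  0.1       ] [0.57896518 0.16813135 0.1       ] [ 0.55713797 -0.04937959  0.1       ] [0.53983074 0.47835237 0.1       ]
0.15 [ 0.57178111 -0.07815002  0.15      ] [0.5621877  0.17088257 0.15      ] [ 0.58007877 -0.07581424  0.15      ] [0.56352953 0.42880492 0.15      ]
0.2 [ 0.55365469 -0.04038208  0.2       ] [0.54541022 0.1736338  0.2       ] [ 0.60301956 -0.1022489   0.2       ] [0.58722832 0.37925747 0.2       ]
0.25 [ 0.53552828 -0.00261413  0.25      ] [0.52863274 0.17638502 0.25      ] [ 0.62596035 -0.12868356  0.25      ] [0.6109271  0.32971002 0.25      ]
machine foot [0.54789799 0.16457023 0.02      ]
```

Call:
drive_tool:
  moves:
    - {"x": 33, "y": 50, "z": 40, "rx": 0, "ry": 0, "rz": 0, "fingers": -1}
    - {"x": 66, "y": 98, "z": 80, "rx": 0, "ry": 0, "rz": 0, "fingers": -1}
    - {"x": 66, "y": 98, "z": 120, "rx": 0, "ry": 0, "rz": 0, "fingers": -1}
    - {"x": 66, "y": 98, "z": 160, "rx": 0, "ry": 0, "rz": 0, "fingers": -1}
    - {"x": 66, "y": 98, "z": 200, "rx": 0, "ry": 0, "rz": 0, "fingers": -1}
    - {"x": 66, "y": 98, "z": 240, "rx": 0, "ry": 0, "rz": 0, "fingers": -1}
    - {"x": 66, "y": 98, "z": 270, "rx": 0, "ry": 0, "rz": 0, "fingers": -1}
    - {"x": 66, "y": 98, "z": 290, "rx": 0, "ry": 0, "rz": 0, "fingers": -1}
    - {"x": 66, "y": 98, "z": 299, "rx": 0, "ry": 0, "rz": 0, "fingers": -1}
    - {"x": 66, "y": 98, "z": 299, "rx": 0, "ry": 0, "rz": 0, "fingers": -1}
    - {"x": 66, "y": 98, "z": 299, "rx": 0, "ry": 0, "rz": 0, "fingers": 0.6}
    - {"x": 66, "y": 98, "z": 299, "rx": 0, "ry": 0, "rz": 0, "fingers": 0.6}
    - {"x": 66, "y": 98, "z": 299, "rx": 0, "ry": 0, "rz": 0, "fingers": 0.6}
    - {"x": 66, "y": 98, "z": 299, "rx": 0, "ry": 0, "rz": 0, "fingers": 0.6}
  force: 20

```text
time_s: 3.85
tool_pos: [0.4551, 0.2884, 0.0519]
tool_rot: [180.0, 0.0, -179.9]
force: [-0.0, 1.5, 1.2]
grip_width: 0.0552
grasp_force: 20.1
```

Call:
drive_tool:
  moves:
    - {"x": 0, "y": 0, "z": -30, "rx": 0, "ry": 0, "rz": 0, "fingers": 0.6}
    - {"x": 0, "y": 0, "z": -80, "rx": 0, "ry": 0, "rz": 0, "fingers": 0.6}
    - {"x": 0, "y": 0, "z": -130, "rx": 0, "ry": 0, "rz": 0, "fingers": 0.6}
    - {"x": 0, "y": -40, "z": -180, "rx": 0, "ry": 0, "rz": 0, "fingers": 0.6}
    - {"x": 0, "y": -80, "z": -220, "rx": 0, "ry": 0, "rz": 0.05, "fingers": 0.6}
    - {"x": -10, "y": -120, "z": -260, "rx": 0, "ry": 0, "rz": 0.1, "fingers": 0.6}
    - {"x": -20, "y": -160, "z": -300, "rx": 0, "ry": 0, "rz": 0.15, "fingers": 0.6}
    - {"x": -30, "y": -205, "z": -340, "rx": 0, "ry": 0, "rz": 0.2, "fingers": 0.6}
    - {"x": -40, "y": -250, "z": -380, "rx": 0, "ry": 0, "rz": 0.25, "fingers": 0.6}
    - {"x": -50, "y": -300, "z": -400, "rx": 0, "ry": 0, "rz": 0.3, "fingers": 0.6}
    - {"x": -60, "y": -350, "z": -400, "rx": 0, "ry": 0, "rz": 0.35, "fingers": 0.6}
    - {"x": -70, "y": -400, "z": -400, "rx": 0, "ry": 0, "rz": 0.4, "fingers": 0.6}
    - {"x": -84, "y": -450, "z": -400, "rx": 0, "ry": 0, "rz": 0.454, "fingers": 0.6}
    - {"x": -84, "y": -500, "z": -400, "rx": 0, "ry": 0, "rz": 0.454, "fingers": 0.6}
    - {"x": -84, "y": -540, "z": -400, "rx": 0, "ry": 0, "rz": 0.454, "fingers": 0.6}
    - {"x": -84, "y": -558, "z": -400, "rx": 0, "ry": 0, "rz": 0.454, "fingers": 0.6}
    - {"x": -84, "y": -558, "z": -400, "rx": 0, "ry": 0, "rz": 0.454, "fingers": 0.6}
    - {"x": -84, "y": -558, "z": -400, "rx": 0, "ry": 0, "rz": 0.454, "fingers": 0.6}
    - {"x": -84, "y": -558, "z": -400, "rx": 0, "ry": 0, "rz": 0.454, "fingers": 0.6}

```text
time_s: 6.22
tool_pos: [0.5401, -0.2681, 0.4516]
tool_rot: [179.9, -0.0, 154.2]
force: [0.2, -0.5, -1.7]
grip_width: 0.0553
grasp_force: 20.0
```

```bash
python3 - <<'E'
from h import *
w=cam("wrist");cv2.imwrite("pics/w3.png",w["image"][:,:,::-1])
s=cam("side");t=cam("top");cv2.imwrite("pics/s3.png",s["image"][:,:,::-1]);cv2.imwrite("pics/t3.png",t["image"][:,:,::-1])
o=sensors.get_obs();print(o["time_s"],o["tool_pos"],o["tool_rot"],o["qpos"],-w["R"].T@w["t"],o["grip_width"],o["grasp_force"])
E
```

```text
6.375 [ 0.53989569 -0.26871841  0.45169958] [1.79965346e+02 1.12998391e-02 1.54153134e+02] [-10.62884833  14.9358538   46.13035544  67.0492742  -10.99756154
 102.24900472  96.3082177 ] [ 0.46976916 -0.23437007  0.60659546] 0.05515507942770216 19.975378169619944
```

View pics/w3.png

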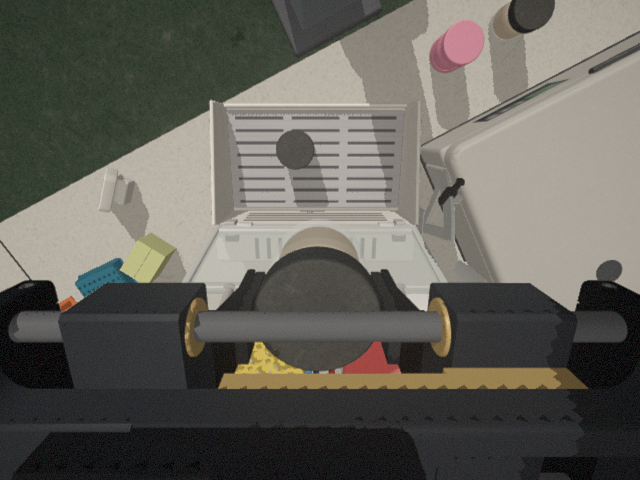

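Wrist view: box interior spans px (222-412, 103-222), jar_c lid at (295,149), clip from (463,180) to (441,205), held lid around (318,310).

```bash
python3 - <<'E'
from h import *
w=cam("wrist");s=cam("side");t=cam("top")
g=cv2.cvtColor(w["image"],cv2.COLOR_RGB2GRAY)
# slots
roi=g[105:212,225:405];m=cv2.adaptiveThreshold(roi,255,cv2.ADAPTIVE_THRESH_MEAN_C,cv2.THRESH_BINARY_INV,11,8)
n,l,st,ce=cv2.connectedComponentsWithStats(m)
P=[]
for i in range(1,n):
    if st[i,2]>40 and st[i,3]<12:
        ys,xs=np.where(l==i);a=plane(w,xs.min()+225,ys[xs==xs.min()].mean()+105,.02);b=plane(w,xs.max()+225,ys[xs==xs.max()].mean()+105,.02)
        d=b-a;print(st[i].tolist(),np.round(a[:2],4),np.round(b[:2],4),"len",round(np.linalg.norm(d),4),"yaw",round(np.degrees(np.arctan2(-d[0],d[1])),2))
# gray profiles
print("row160",[int(v) for v in g[130,200:240]]);print("row160r",[int(v) for v in g[130,395:430]])
print("col240",[int(v) for v in g[95:125,240]],[int(v) for v in g[95:125,390]])
def lid(u,v,r,th=75):
    mm=(w["image"][v-r:v+r,u-r:u+r].max(2)<th).astype(np.uint8)
    c=max(cv2.findContours(mm,0,2)[0],key=cv2.contourArea);e=cv2.fitEllipse(c);return (e[0][0]+u-r,e[0][1]+v-r),e[1]
c,ax=lid(295,149,28);print("jarc",c,ax,plane(w,*c,.096))
o=sensors.get_obs();print("tcp proj",proj(w,o["tool_pos"]),proj(w,o["tool_pos"]+[0,0,.0245]))
im=w["image"];a=cv2.resize(im[90:230,195:480],None,fx=2.8,fy=2.8,interpolation=cv2.INTER_CUBIC)
cv2.imwrite("pics/c3.png",a[:,:,::-1])
E
```

```text
[10, 11, 49, 4, 154] [ 0.384  -0.3458] [ 0.4188 -0.274 ] len 0.0798 yaw -25.86
[67, 11, 48, 5, 145] [ 0.4253 -0.2606] [ 0.4587 -0.1899] len 0.0781 yaw -25.29
[124, 11, 48, 4, 147] [ 0.4659 -0.175 ] [ 0.5    -0.1047] len 0.0781 yaw -25.86
[11, 24, 48, 3, 144] [ 0.4013 -0.3538] [ 0.4357 -0.2828] len 0.0789 yaw -25.86
[123, 24, 49, 4, 153] [ 0.484 -0.185] [ 0.5192 -0.1125] len 0.0806 yaw -25.86
[123, 36, 48, 4, 175] [ 0.501  -0.1927] [ 0.5365 -0.1213] len 0.0797 yaw -26.45
[123, 48, 47, 4, 161] [ 0.5198 -0.2012] [ 0.5541 -0.1303] len 0.0788 yaw -25.86
[122, 60, 47, 4, 178] [ 0.5366 -0.2107] [ 0.5713 -0.1392] len 0.0795 yaw -25.86
[65, 69, 50, 7, 160] [ 0.5081 -0.3068] [ 0.5493 -0.2318] len 0.0856 yaw -28.76
[14, 71, 47, 5, 147] [ 0.4739 -0.3894] [ 0.509  -0.3171] len 0.0804 yaw -25.86
[122, 71, 47, 5, 143] [ 0.5562 -0.2196] [ 0.5904 -0.147 ] len 0.0803 yaw -25.24
[66, 77, 48, 10, 158] [ 0.519  -0.3104] [ 0.5668 -0.2419] len 0.0836 yaw -34.93
[15, 83, 46, 4, 149] [ 0.4915 -0.3974] [ 0.5269 -0.3264] len 0.0793 yaw -26.5
[122, 83, 46, 4, 144] [ 0.5737 -0.2276] [ 0.6075 -0.1559] len 0.0793 
[... 588 characters left out ...]
66, 161, 116, 93, 89, 91]
row160r [77, 111, 125, 127, 126, 128, 126, 126, 116, 128, 131, 133, 132, 130, 126, 127, 127, 128, 125, 125, 130, 126, 135, 154, 159, 148, 134, 135, 134, 136, 133, 134, 138, 136, 135]
col240 [183, 179, 178, 176, 178, 178, 178, 181, 197, 216, 196, 166, 134, 153, 155, 131, 129, 129, 128, 141, 162, 128, 93, 96, 128, 166, 166, 169, 168, 168] [139, 139, 140, 140, 138, 133, 135, 138, 144, 156, 164, 151, 141, 159, 156, 127, 133, 131, 128, 130, 124, 86, 72, 84, 109, 128, 126, 128, 129, 130]
jarc (305.1355857849121, 166.31987762451172) (1.7054998874664307, 4.980164527893066) [ 0.50089892 -0.27075826  0.096     ]
tcp proj [316.78595727 295.05759204] [316.67088689 320.43990246]
```

View pics/c3.png

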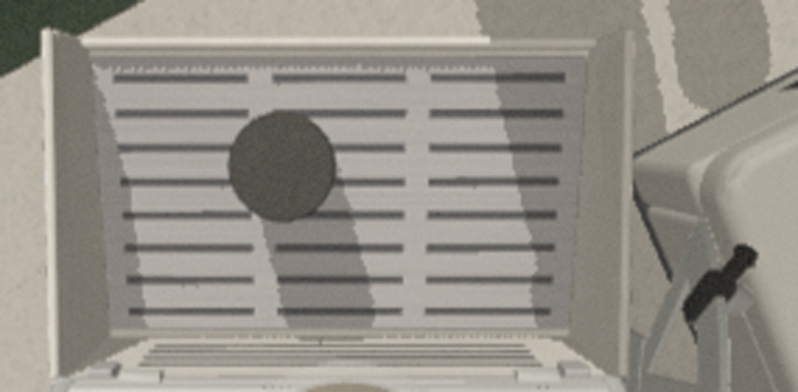

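Crop: jar_c lid at crop (282,165), i.e. full (295.7,148.9). Clip ends at full (461,180) and (442,202). The slots give yaw -25.8°.

```bash
cat >> h.py <<'E'
Yaw=np.radians(-25.8);O=np.array([.5216,-.2632,0]);BR=np.array([[np.cos(Yaw),-np.sin(Yaw),0],[np.sin(Yaw),np.cos(Yaw),0],[0,0,1]])
def tobox(X):return BR.T@(np.asarray(X)-O)
def toworld(b):return O+BR@np.asarray(b,float)
E
python3 - <<'E'
from h import *
w=cam("wrist");s=cam("side");t=cam("top")
r=lambda x:np.round(np.asarray(x)*1000,1)
print("lip front",r(tobox(plane(w,315,104,.03))))
for u in [(295.7,148.9)]:print("jarc wrist",r(tobox(plane(w,*u,.096))))
print("jarc top",r(tobox(plane(t,315+185/3.1,160+300/3.1,.096))),"side",r(tobox(plane(s,268.5,284,.096))))
X,e=tri(w,(295.7,148.9),t,(315+185/3.1,160+300/3.1));print("jarc tri",r(tobox(X)),e)
for n,a,b,c in [("outer",(461,180),(336.3,244.5),(336,195)),("inner",(442,202.5),(338,264),(343.5,199))]:
    for q,p,k in [("w-s",(w,a),(s,b)),("w-t",(w,a),(t,c)),("s-t",(s,b),(t,c))]:
        X,e=tri(*p,*k);X=tobox(X);h=X-[.07,0,.13];print(n,q,r(X),"err",r(e),"r",r(np.hypot(h[0],h[2])),"ang",np.arctan2(h[2],-h[0]))
# held lid: dark blob width along rows in hand
g=w["image"].max(2)
for v in (262,270,280,290,300,345,355,362):print(v,np.where(g[v,240:400]<75)[0][[0,-1]]+240)
print("foot top cam",[r(tobox(plane(t,*p,.085))) for p in [(320.8,243.2),(392.1,290)]])
E
```

```text
lip front [-108.6   -1.8   30. ]
jarc wrist [-40.7 -30.2  96. ]
jarc top [-44.2 -30.9  96. ] side [-44.3 -27.   96. ]
jarc tri [-41.  -29.9  91.5] 0.001396374305840479
outer w-s [-13.1 159.3 242.7] err 2.7 r 140.0 ang 0.9352650697975956
outer w-t [-12.7 161.6 238.8] err 3.9 r 136.7 ang 0.921198103830502
outer s-t [-14.6 161.5 241.8] err 1.2 r 140.2 ang 0.923064409095601
inner w-s [ 19.7 154.9 201.9] err 0.5 r 87.8 ang 0.9608174957407086
inner w-t [ 21.4 157.4 193.7] err 1.6 r 80.1 ang 0.9194577471412833
inner s-t [ 18.  154.8 198.6] err 1.3 r 86.1 ang 0.9224823766597288
262 [277 358]
270 [248 386]
280 [243 392]
290 [240 399]
300 [240 399]
345 [240 399]
355 [240 399]
362 [240 399]
foot top cam [array([-108.4,  148.6,   85. ]), array([-108.1, -148.2,   85. ])]
```

```bash
python3 - <<'E'
from h import *
w=cam("wrist");g=w["image"].max(2);o=sensors.get_obs();p=o["tool_pos"]
R=Ro.from_euler("xyz",o["tool_rot"],degrees=True).as_matrix();x=R[:,0]
print("col318 238..262",g[238:264,318].tolist());print("340..385",g[340:385,318].tolist());print(g[340:385,300].tolist())
for d in (-4,0,4,8):print(d,"near bot rim",proj(w,p+x*(.0276+d/1e3)+[0,0,.0085]),"near top rim",proj(w,p+x*(.0276+d/1e3)+[0,0,.0245]),"far top",proj(w,p+x*(-.0276+d/1e3)+[0,0,.0245]))
# approach targets
for b in [(-41,42,0),(-41,-102,0)]:print(b,toworld(np.array(b)/1e3))
E
```

```text
col318 238..262 [163, 160, 161, 162, 162, 164, 175, 171, 115, 55, 50, 57, 60, 64, 51, 56, 60, 54, 56, 60, 67, 70, 77, 85, 88, 83]
340..385 [81, 74, 71, 73, 77, 76, 82, 79, 82, 77, 81, 76, 79, 74, 67, 72, 73, 75, 77, 81, 75, 76, 78, 75, 79, 72, 74, 76, 76, 76, 58, 68, 77, 107, 155, 157, 157, 155, 157, 154, 155, 156, 155, 156, 156]
[78, 73, 71, 75, 75, 68, 76, 71, 78, 82, 76, 75, 78, 83, 86, 82, 83, 83, 82, 77, 73, 70, 75, 74, 75, 77, 76, 77, 114, 182, 208, 210, 205, 191, 158, 154, 154, 154, 156, 156, 153, 155, 159, 156, 155]
-4 near bot rim [317.92769166 257.45982843] near top rim [317.95657722 270.72012897] far top [317.9193889  380.19674957]
0 near bot rim [317.93019963 249.35905521] near top rim [317.95959528 261.83543177] far top [317.92183226 373.00388098]
4 near bot rim [317.93274449 241.13911515] near top rim [317.96266266 252.80553632] far top [317.92431151 365.70537491]
8 near bot rim [317.93532707 232.79735925] near top rim [317.96578058 243.62685396] far top [317.92682743 358.29888698]
(-41, 42, 0) [ 0.50296664 -0.20754214  0.        ]
(-41, -102, 0) [ 0.44029336 -0.33718804  0.        ]
```

Call:
drive_tool:
  moves:
    - {"x": 30, "y": -20, "z": 0, "rx": 0, "ry": 0, "rz": 0.18, "fingers": 0.6}
    - {"x": 60, "y": -50, "z": 0, "rx": 0, "ry": 0, "rz": 0.36, "fingers": 0.6}
    - {"x": 60, "y": -80, "z": 0, "rx": 0, "ry": 0, "rz": 0.54, "fingers": 0.6}
    - {"x": 60, "y": -105, "z": 0, "rx": 0, "ry": 0, "rz": 0.72, "fingers": 0.6}
    - {"x": 60, "y": -105, "z": 30, "rx": 0, "ry": 0, "rz": 0.9, "fingers": 0.6}
    - {"x": 60, "y": -105, "z": 60, "rx": 0, "ry": 0, "rz": 1.08, "fingers": 0.6}
    - {"x": 60, "y": -105, "z": 90, "rx": 0, "ry": 0, "rz": 1.26, "fingers": 0.6}
    - {"x": 60, "y": -105, "z": 120, "rx": 0, "ry": 0, "rz": 1.44, "fingers": 0.6}
    - {"x": 60, "y": -105, "z": 150, "rx": 0, "ry": 0, "rz": 1.571, "fingers": 0.6}
    - {"x": 60, "y": -105, "z": 190, "rx": 0, "ry": 0, "rz": 1.571, "fingers": 0.6}
    - {"x": 60, "y": -105, "z": 230, "rx": 0, "ry": 0, "rz": 1.571, "fingers": 0.6}
    - {"x": 60, "y": -105, "z": 270, "rx": 0, "ry": 0, "rz": 1.571, "fingers": 0.6}
    - {"x": 60, "y": -105, "z": 310, "rx": 0, "ry": 0, "rz": 1.571, "fingers": 0.6}
    - {"x": 60, "y": -105, "z": 340, "rx": 0, "ry": 0, "rz": 1.571, "fingers": 0.6}
    - {"x": 60, "y": -105, "z": 355, "rx": 0, "ry": 0, "rz": 1.571, "fingers": 0.6}
    - {"x": 60, "y": -105, "z": 360, "rx": 0, "ry": 0, "rz": 1.571, "fingers": 0.6}
    - {"x": 60, "y": -105, "z": 360, "rx": 0, "ry": 0, "rz": 1.571, "fingers": 0.6}
    - {"x": 60, "y": -105, "z": 360, "rx": 0, "ry": 0, "rz": 1.571, "fingers": 0.6}

```text
time_s: 8.98
tool_pos: [0.4405, -0.3383, 0.0927]
tool_rot: [179.9, -0.0, 64.0]
force: [-0.2, 0.1, -1.5]
grip_width: 0.0557
grasp_force: 20.0
```

```bash
python3 - <<'E'
from h import *
o=sensors.get_obs();print(o["time_s"],o["tool_pos"],o["tool_rot"],tobox(o["tool_pos"]),o["force"])
s=cam("side");t=cam("top");cv2.imwrite("pics/s4.png",s["image"][:,:,::-1])
a=cv2.resize(t["image"][160:305,315:442],None,fx=3.1,fy=3.1,interpolation=cv2.INTER_CUBIC);cv2.imwrite("pics/t4.png",a[:,:,::-1])
E
```

```text
8.975 [ 0.44052175 -0.3383353   0.09268412] [ 1.79878260e+02 -1.29744487e-02  6.40477682e+01] [-0.04029505 -0.1029335   0.09268412] [-0.18503226  0.14766785 -1.54187042]
```

Call:
drive_tool:
  moves:
    - {"x": 0, "y": -0.5, "z": 10, "rx": 0, "ry": 0, "rz": 0, "fingers": 0.6}
    - {"x": 0, "y": -0.5, "z": 16, "rx": 0, "ry": 0, "rz": 0, "fingers": 0.6}
    - {"x": 0, "y": -0.5, "z": 19, "rx": 0, "ry": 0, "rz": 0, "fingers": 0.6}
    - {"x": 0, "y": -0.5, "z": 20.5, "rx": 0, "ry": 0, "rz": 0, "fingers": 0.6}
    - {"x": 0, "y": -0.5, "z": 20.5, "rx": 0, "ry": 0, "rz": 0, "fingers": 0.6}
    - {"x": 0, "y": -0.5, "z": 20.5, "rx": 0, "ry": 0, "rz": 0, "fingers": 0.6}

```text
time_s: 9.82
tool_pos: [0.4391, -0.3374, 0.0718]
tool_rot: [-179.9, -0.1, 64.0]
force: [-3.2, 2.1, 7.6]
grip_width: 0.0553
grasp_force: 20.0
```

Call:
drive_tool:
  moves:
    - {"x": 0, "y": -0.5, "z": 20.5, "rx": 0, "ry": 0, "rz": 0, "fingers": -1}
    - {"x": 0, "y": -0.5, "z": 20.5, "rx": 0, "ry": 0, "rz": 0, "fingers": -1}
    - {"x": 0, "y": -0.5, "z": 20.5, "rx": 0, "ry": 0, "rz": 0, "fingers": -1}
    - {"x": 0, "y": -0.5, "z": 10, "rx": 0, "ry": 0, "rz": 0, "fingers": -1}
    - {"x": 0, "y": -0.5, "z": -30, "rx": 0, "ry": 0, "rz": 0, "fingers": -1}
    - {"x": 0, "y": -0.5, "z": -80, "rx": 0, "ry": 0, "rz": 0, "fingers": -1}
    - {"x": 0, "y": -0.5, "z": -130, "rx": 0, "ry": 0, "rz": 0, "fingers": -1}
    - {"x": 0, "y": -0.5, "z": -180, "rx": 0, "ry": 0, "rz": 0, "fingers": -1}
    - {"x": 0, "y": -0.5, "z": -230, "rx": 0, "ry": 0, "rz": 0, "fingers": -1}
    - {"x": 20, "y": -10, "z": -270, "rx": 0, "ry": 0, "rz": -0.18, "fingers": -1}
    - {"x": 60, "y": -28, "z": -270, "rx": 0, "ry": 0, "rz": -0.36, "fingers": -1}
    - {"x": 100, "y": -47, "z": -270, "rx": 0, "ry": 0, "rz": -0.54, "fingers": -1}
    - {"x": 140, "y": -66, "z": -270, "rx": 0, "ry": 0, "rz": -0.72, "fingers": -1}
    - {"x": 180, "y": -84, "z": -270, "rx": 0, "ry": 0, "rz": -0.9, "fingers": -1}
    - {"x": 220, "y": -103, "z": -270, "rx": 0, "ry": 0, "rz": -1.08, "fingers": -1}
    - {"x": 260, "y": -122, "z": -270, "rx": 0, "ry": 0, "rz": -1.26, "fingers": -1}
    - {"x": 300, "y": -141, "z": -270, "rx": 0, "ry": 0, "rz": -1.44, "fingers": -1}
    - {"x": 340, "y": -159, "z": -270, "rx": 0, "ry": 0, "rz": -1.62, "fingers": -1}
    - {"x": 375, "y": -176, "z": -240, "rx": 0, "ry": 0, "rz": -1.8, "fingers": -1}
    - {"x": 407, "y": -191, "z": -210, "rx": 0, "ry": 0, "rz": -1.96, "fingers": -1}

```text
time_s: 12.32
tool_pos: [0.4461, 0.1131, 0.2817]
tool_rot: [179.9, 0.1, 176.6]
force: [0.7, -0.3, -0.8]
grip_width: 0.0868
grasp_force: 0.0
```

Call:
drive_tool:
  moves:
    - {"x": 0, "y": 0, "z": 0, "rx": 0, "ry": 0, "rz": -0.064, "fingers": -1}
    - {"x": 0, "y": 0, "z": 0, "rx": 0, "ry": 0, "rz": -0.064, "fingers": -1}
    - {"x": 0, "y": 0, "z": 0, "rx": 0, "ry": 0, "rz": -0.064, "fingers": -1}

```text
time_s: 12.7
tool_pos: [0.4462, 0.1113, 0.2821]
tool_rot: [179.9, 0.1, 179.9]
force: [0.0, -1.1, 0.5]
grip_width: 0.0872
grasp_force: 0.0
```

```bash
python3 - <<'E'
from h import *
s=cam("side");t=cam("top");o=sensors.get_obs();print(o["time_s"],o["tool_pos"],o["tool_rot"])
a=cv2.resize(s["image"][175:365,215:400],None,fx=2.2,fy=2.2,interpolation=cv2.INTER_CUBIC)
b=cv2.resize(t["image"][160:305,315:442],None,fx=3.1,fy=3.1,interpolation=cv2.INTER_CUBIC)
im=np.zeros((450,a.shape[1]+b.shape[1],3),np.uint8);im[:a.shape[0],:a.shape[1]]=a;im[:b.shape[0],a.shape[1]:]=b;print(im.shape,a.shape)
cv2.imwrite("pics/c5.png",im[:,:,::-1])
E
```

```text
12.8 [0.44609141 0.11140502 0.28184457] [1.79939334e+02 7.20307429e-02 1.79895866e+02]
(450, 801, 3) (418, 407, 3)
```

View pics/c5.png

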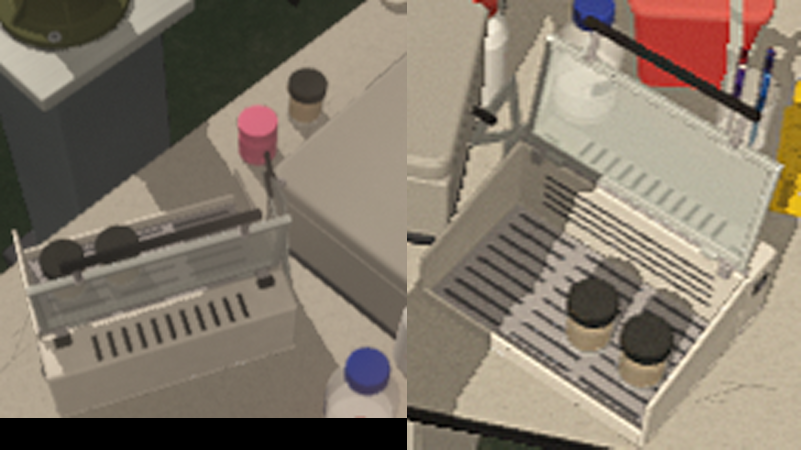

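Both placed jars stand upright in the box, with the new one to the right of jar_c (top crop lids at (592,300) and (645,337)). B is undisturbed. Descending on B.

Call:
drive_tool:
  moves:
    - {"x": 0, "y": 0.5, "z": 40, "rx": 0, "ry": 0, "rz": 0, "fingers": -1}
    - {"x": 0, "y": 0.5, "z": 80, "rx": 0, "ry": 0, "rz": 0, "fingers": -1}
    - {"x": 0, "y": 0.5, "z": 120, "rx": 0, "ry": 0, "rz": 0, "fingers": -1}
    - {"x": 0, "y": 0.5, "z": 160, "rx": 0, "ry": 0, "rz": 0, "fingers": -1}
    - {"x": 0, "y": 0.5, "z": 195, "rx": 0, "ry": 0, "rz": 0, "fingers": -1}
    - {"x": 0, "y": 0.5, "z": 220, "rx": 0, "ry": 0, "rz": 0, "fingers": -1}
    - {"x": 0, "y": 0.5, "z": 230, "rx": 0, "ry": 0, "rz": 0, "fingers": -1}
    - {"x": 0, "y": 0.5, "z": 230, "rx": 0, "ry": 0, "rz": 0, "fingers": -1}
    - {"x": 0, "y": 0.5, "z": 230, "rx": 0, "ry": 0, "rz": 0, "fingers": 0.6}
    - {"x": 0, "y": 0.5, "z": 230, "rx": 0, "ry": 0, "rz": 0, "fingers": 0.6}
    - {"x": 0, "y": 0.5, "z": 230, "rx": 0, "ry": 0, "rz": 0, "fingers": 0.6}
    - {"x": 0, "y": 0.5, "z": 230, "rx": 0, "ry": 0, "rz": 0, "fingers": 0.6}
  force: 20

```text
time_s: 14.3
tool_pos: [0.4459, 0.1124, 0.0514]
tool_rot: [180.0, 0.0, -180.0]
force: [-0.2, -0.4, 0.6]
grip_width: 0.0558
grasp_force: 20.0
```

Call:
drive_tool:
  moves:
    - {"x": 0, "y": 0, "z": -30, "rx": 0, "ry": 0, "rz": 0, "fingers": 0.6}
    - {"x": 0, "y": 0, "z": -80, "rx": 0, "ry": 0, "rz": 0, "fingers": 0.6}
    - {"x": 0, "y": 0, "z": -130, "rx": 0, "ry": 0, "rz": 0, "fingers": 0.6}
    - {"x": 0, "y": 0, "z": -180, "rx": 0, "ry": 0, "rz": 0, "fingers": 0.6}
    - {"x": 0, "y": 0, "z": -230, "rx": 0, "ry": 0, "rz": 0.05, "fingers": 0.6}
    - {"x": -10, "y": -20, "z": -280, "rx": 0, "ry": 0, "rz": 0.1, "fingers": 0.6}
    - {"x": -20, "y": -50, "z": -330, "rx": 0, "ry": 0, "rz": 0.15, "fingers": 0.6}
    - {"x": -30, "y": -90, "z": -370, "rx": 0, "ry": 0, "rz": 0.2, "fingers": 0.6}
    - {"x": -40, "y": -130, "z": -400, "rx": 0, "ry": 0, "rz": 0.25, "fingers": 0.6}
    - {"x": -50, "y": -180, "z": -400, "rx": 0, "ry": 0, "rz": 0.3, "fingers": 0.6}
    - {"x": -60, "y": -230, "z": -400, "rx": 0, "ry": 0, "rz": 0.35, "fingers": 0.6}
    - {"x": -75, "y": -280, "z": -400, "rx": 0, "ry": 0, "rz": 0.4, "fingers": 0.6}
    - {"x": -94, "y": -330, "z": -400, "rx": 0, "ry": 0, "rz": 0.454, "fingers": 0.6}
    - {"x": -94, "y": -370, "z": -400, "rx": 0, "ry": 0, "rz": 0.454, "fingers": 0.6}
    - {"x": -94, "y": -382, "z": -400, "rx": 0, "ry": 0, "rz": 0.454, "fingers": 0.6}
    - {"x": -94, "y": -382, "z": -400, "rx": 0, "ry": 0, "rz": 0.454, "fingers": 0.6}
    - {"x": -94, "y": -382, "z": -400, "rx": 0, "ry": 0, "rz": 0.454, "fingers": 0.6}
    - {"x": -94, "y": -382, "z": -400, "rx": 0, "ry": 0, "rz": 0.454, "fingers": 0.6}

```text
time_s: 16.55
tool_pos: [0.5404, -0.2677, 0.4513]
tool_rot: [179.9, 0.0, 154.2]
force: [-0.1, -0.6, -1.8]
grip_width: 0.0555
grasp_force: 19.9
```

```bash
python3 - <<'E'
from h import *
w=cam("wrist");g=w["image"].max(2);o=sensors.get_obs();p=o["tool_pos"];cv2.imwrite("pics/w6.png",w["image"][:,:,::-1])
print(o["time_s"],p,o["tool_rot"],tobox(p),o["grip_width"])
R=Ro.from_euler("xyz",o["tool_rot"],degrees=True).as_matrix();x=R[:,0]
print("col318 238..262",g[234:268,318].tolist());print("355..385",g[355:390,318].tolist())
for d in (0,4):print(d,"near bot rim",proj(w,p+x*(.0276+d/1e3)+[0,0,.0085]),"near top",proj(w,p+x*(.0276+d/1e3)+[0,0,.0245]),"far top",proj(w,p+x*(-.0276+d/1e3)+[0,0,.0245]))
# lids on shelf: predicted px, then open mask (slots thinner than lids)
for b in [(-.041,-.030,.096),(-.041,-.102,.096)]:
    u,v=proj(w,toworld(b)).round().astype(int);r=24
    m=(g[v-r:v+r,u-r:u+r]<88).astype(np.uint8);m=cv2.morphologyEx(m,cv2.MORPH_OPEN,cv2.getStructuringElement(2,(11,11)))
    cs=cv2.findContours(m,0,2)[0];c=max(cs,key=cv2.contourArea);(cx,cy),rr=cv2.minEnclosingCircle(c);M=cv2.moments(c)
    ce=(M["m10"]/M["m00"]+u-r,M["m01"]/M["m00"]+v-r)
    print((u,v),ce,rr,(tobox(plane(w,*ce,.096))*1000).round(1),cv2.contourArea(c))
E
```

```text
16.6 [ 0.54028019 -0.2679819   0.45132642] [1.79927996e+02 2.27540979e-02 1.54159781e+02] [0.01889936 0.00382496 0.45132642] 0.05496410327337315
col318 238..262 [153, 154, 150, 153, 157, 161, 160, 157, 161, 158, 163, 167, 171, 141, 66, 55, 57, 49, 56, 52, 59, 56, 53, 59, 55, 68, 65, 75, 83, 86, 83, 85, 83, 91]
355..385 [77, 75, 76, 79, 76, 74, 73, 76, 75, 77, 77, 76, 75, 79, 76, 77, 72, 70, 104, 156, 158, 158, 156, 158, 157, 157, 158, 157, 156, 157, 155, 161, 156, 141, 60]
0 near bot rim [317.47351545 249.46899718] near top [317.5035815  261.96650772] far top [317.47830346 373.14828657]
4 near bot rim [317.47514252 241.24836547] near top [317.50563467 252.93590602] far top [317.4799631  365.84864241]
(np.int64(294), np.int64(149)) (np.float64(286.45471014492756), np.float64(158.49909420289856)) 10.12432861328125 [-26.9 -42.2  96. ] 184.0
(np.int64(246), np.int64(149)) (np.float64(249.93946188340806), np.float64(148.84304932735427)) 18.83664321899414 [-40.9 -96.   96. ] 669.0
```

```bash
python3 - <<'E'
from h import *
im=cv2.imread("pics/w6.png");w=cam("wrist");g=cv2.cvtColor(im,cv2.COLOR_BGR2GRAY)
x0,y0=222,115;c=cv2.resize(g[y0:185,x0:330],None,fx=4,fy=4,interpolation=cv2.INTER_CUBIC);c=cv2.GaussianBlur(c,(7,7),0)
h=cv2.HoughCircles(c,cv2.HOUGH_GRADIENT,1,120,param1=80,param2=15,minRadius=66,maxRadius=86)
for k in h[0][:4]:
    u=k[0]/4+x0-.375;v=k[1]/4+y0-.375;P=plane(w,u,v,.096);print(u,v,k[2]/4,"diam mm",2*k[2]/4/w["fx"]*(w["R"]@P+w["t"])[2]*1e3,(tobox(P)*1e3).round(1))
for v in (140,149,158):print(v,g[v,225:325].tolist())
E
```

```text
246.75 148.5 19.4 diam mm 57.49823452717994 [ -41.4 -101.    96. ]
294.25 149.0 19.425 diam mm 57.599218360088464 [-40.6 -30.6  96. ]
140 [121, 119, 113, 83, 84, 79, 86, 81, 79, 79, 76, 78, 86, 84, 85, 86, 80, 78, 85, 85, 78, 80, 78, 82, 74, 78, 79, 77, 82, 88, 87, 84, 82, 81, 80, 78, 77, 68, 61, 90, 121, 113, 121, 138, 157, 162, 161, 162, 161, 164, 163, 162, 133, 89, 76, 76, 79, 80, 83, 87, 85, 84, 84, 84, 83, 83, 84, 85, 83, 80, 81, 85, 77, 83, 86, 87, 79, 81, 82, 80, 84, 77, 80, 82, 83, 73, 94, 157, 166, 164, 163, 166, 164, 163, 164, 166, 163, 163, 163, 164]
149 [120, 115, 82, 80, 75, 82, 82, 80, 83, 83, 85, 80, 82, 81, 76, 78, 76, 77, 79, 79, 80, 78, 78, 78, 82, 80, 79, 79, 79, 80, 78, 80, 79, 81, 80, 79, 82, 79, 77, 57, 49, 76, 105, 120, 126, 125, 130, 138, 170, 166, 116, 78, 80, 82, 84, 83, 79, 84, 80, 79, 82, 78, 83, 84, 84, 76, 78, 80, 80, 76, 78, 75, 79, 80, 79, 79, 76, 76, 78, 81, 84, 80, 80, 79, 77, 81, 81, 79, 74, 123, 168, 176, 176, 173, 174, 174, 173, 174, 175, 174]
158 [118, 121, 120, 120, 116, 80, 78, 77, 82, 78, 79, 80, 80, 81, 80, 79, 78, 79, 80, 80, 79, 79, 79, 81, 78, 84, 80, 82, 81, 84, 81, 81, 81, 77, 81, 83, 70, 51, 70, 118, 139, 127, 129, 129, 128, 131, 127, 130, 129, 133, 162, 165, 128, 91, 79, 79, 78, 75, 78, 78, 78, 82, 83, 78, 80, 82, 80, 80, 81, 83, 77, 78, 84, 78, 76, 80, 83, 86, 83, 82, 84, 84, 79, 84, 80, 71, 75, 116, 132, 135, 133, 140, 174, 176, 174, 174, 174, 174, 176, 175]
```

Right jar measures box (-41.4,-101) and jar_c (-40.6,-30.6), so the spacing is about 72 mm. The left jar's target is (-41, 41.5), approached with the tool at 45°.

Call:
drive_tool:
  moves:
    - {"x": 30, "y": 15, "z": 0, "rx": 0, "ry": 0, "rz": 0.17, "fingers": 0.6}
    - {"x": 59, "y": 37.5, "z": 0, "rx": 0, "ry": 0, "rz": 0.34, "fingers": 0.6}
    - {"x": 59, "y": 37.5, "z": 20, "rx": 0, "ry": 0, "rz": 0.5, "fingers": 0.6}
    - {"x": 59, "y": 37.5, "z": 50, "rx": 0, "ry": 0, "rz": 0.65, "fingers": 0.6}
    - {"x": 59, "y": 37.5, "z": 90, "rx": 0, "ry": 0, "rz": 0.785, "fingers": 0.6}
    - {"x": 59, "y": 37.5, "z": 130, "rx": 0, "ry": 0, "rz": 0.785, "fingers": 0.6}
    - {"x": 59, "y": 37.5, "z": 170, "rx": 0, "ry": 0, "rz": 0.785, "fingers": 0.6}
    - {"x": 59, "y": 37.5, "z": 210, "rx": 0, "ry": 0, "rz": 0.785, "fingers": 0.6}
    - {"x": 59, "y": 37.5, "z": 245, "rx": 0, "ry": 0, "rz": 0.785, "fingers": 0.6}
    - {"x": 59, "y": 37.5, "z": 275, "rx": 0, "ry": 0, "rz": 0.785, "fingers": 0.6}
    - {"x": 59, "y": 37.5, "z": 305, "rx": 0, "ry": 0, "rz": 0.785, "fingers": 0.6}
    - {"x": 59, "y": 37.5, "z": 330, "rx": 0, "ry": 0, "rz": 0.785, "fingers": 0.6}
    - {"x": 59, "y": 37.5, "z": 350, "rx": 0, "ry": 0, "rz": 0.785, "fingers": 0.6}
    - {"x": 59, "y": 37.5, "z": 358, "rx": 0, "ry": 0, "rz": 0.785, "fingers": 0.6}
    - {"x": 59, "y": 37.5, "z": 358, "rx": 0, "ry": 0, "rz": 0.785, "fingers": 0.6}
    - {"x": 59, "y": 37.5, "z": 358, "rx": 0, "ry": 0, "rz": 0.785, "fingers": 0.6}

```text
time_s: 18.65
tool_pos: [0.5039, -0.2103, 0.0939]
tool_rot: [179.9, 0.0, 109.0]
force: [0.0, -0.2, -2.5]
grip_width: 0.0556
grasp_force: 19.9
```

```bash
python3 - <<'E'
from h import *
o=sensors.get_obs();print(o["time_s"],o["tool_pos"],o["tool_rot"],tobox(o["tool_pos"]),o["force"])
E
```

```text
18.65 [ 0.50388677 -0.21026431  0.09394616] [1.79915206e+02 4.40007242e-02 1.09022263e+02] [-0.03898682  0.03994965  0.09394616] [ 0.00703721 -0.23291544 -2.53317707]
```

Call:
drive_tool:
  moves:
    - {"x": 2, "y": 0, "z": 8, "rx": 0, "ry": 0, "rz": 0, "fingers": 0.6}
    - {"x": 2, "y": 0, "z": 15, "rx": 0, "ry": 0, "rz": 0, "fingers": 0.6}
    - {"x": 2, "y": 0, "z": 19, "rx": 0, "ry": 0, "rz": 0, "fingers": 0.6}
    - {"x": 2, "y": 0, "z": 21, "rx": 0, "ry": 0, "rz": 0, "fingers": 0.6}
    - {"x": 2, "y": 0, "z": 22, "rx": 0, "ry": 0, "rz": 0, "fingers": 0.6}
    - {"x": 2, "y": 0, "z": 22, "rx": 0, "ry": 0, "rz": 0, "fingers": 0.6}

```text
time_s: 19.4
tool_pos: [0.5025, -0.2083, 0.0714]
tool_rot: [180.0, -0.0, 109.0]
force: [-1.5, 0.5, 2.7]
grip_width: 0.0554
grasp_force: 19.9
```

```bash
python3 - <<'E'
from h import *
o=sensors.get_obs();print(o["time_s"],o["tool_pos"],tobox(o["tool_pos"]),o["force"])
E
```

```text
19.4 [ 0.50247345 -0.20834585  0.07140553] [-0.04109422  0.04106176  0.07140553] [-1.46811889  0.46118127  2.67158972]
```

Call:
drive_tool:
  moves:
    - {"x": 0, "y": 0, "z": 0, "rx": 0, "ry": 0, "rz": 0, "fingers": -1}
    - {"x": 0, "y": 0, "z": 0, "rx": 0, "ry": 0, "rz": 0, "fingers": -1}
    - {"x": 0, "y": 0, "z": 0, "rx": 0, "ry": 0, "rz": 0, "fingers": -1}
    - {"x": 0, "y": 0, "z": -10, "rx": 0, "ry": 0, "rz": 0, "fingers": -1}
    - {"x": 0, "y": 0, "z": -40, "rx": 0, "ry": 0, "rz": 0, "fingers": -1}
    - {"x": 0, "y": 0, "z": -90, "rx": 0, "ry": 0, "rz": 0, "fingers": -1}
    - {"x": 0, "y": 0, "z": -140, "rx": 0, "ry": 0, "rz": 0, "fingers": -1}
    - {"x": 0, "y": 0, "z": -190, "rx": 0, "ry": 0, "rz": 0, "fingers": -1}
    - {"x": 0, "y": 0, "z": -240, "rx": 0, "ry": 0, "rz": 0, "fingers": -1}
    - {"x": 0, "y": 0, "z": -290, "rx": 0, "ry": 0, "rz": -0.17, "fingers": -1}
    - {"x": -10, "y": 0, "z": -330, "rx": 0, "ry": 0, "rz": -0.34, "fingers": -1}
    - {"x": -30, "y": 5, "z": -370, "rx": 0, "ry": 0, "rz": -0.5, "fingers": -1}
    - {"x": -50, "y": 10, "z": -380, "rx": 0, "ry": 0, "rz": -0.65, "fingers": -1}
    - {"x": -69, "y": 15, "z": -380, "rx": 0, "ry": 0, "rz": -0.785, "fingers": -1}
    - {"x": -69, "y": 15, "z": -380, "rx": 0, "ry": 0, "rz": -0.785, "fingers": -1}
    - {"x": -69, "y": 15, "z": -380, "rx": 0, "ry": 0, "rz": -0.785, "fingers": -1}
    - {"x": -69, "y": 15, "z": -380, "rx": 0, "ry": 0, "rz": -0.785, "fingers": -1}

```text
time_s: 21.52
tool_pos: [0.539, -0.2677, 0.4514]
tool_rot: [179.9, 0.0, 154.0]
force: [-0.3, -0.2, -0.0]
grip_width: 0.0868
grasp_force: 0.0
```

```bash
python3 - <<'E'
from h import *
w=cam("wrist");cv2.imwrite("pics/w7.png",w["image"][:,:,::-1]);g=cv2.cvtColor(w["image"],cv2.COLOR_RGB2GRAY)
o=sensors.get_obs();print(o["time_s"],o["tool_pos"],o["tool_rot"],tobox(o["tool_pos"]))
x0,y0=222,115;c=cv2.resize(g[y0:185,x0:400],None,fx=4,fy=4,interpolation=cv2.INTER_CUBIC);c=cv2.GaussianBlur(c,(7,7),0)
h=cv2.HoughCircles(c,cv2.HOUGH_GRADIENT,1,120,param1=80,param2=15,minRadius=66,maxRadius=86)
for k in h[0][:6]:
    u=k[0]/4+x0-.375;v=k[1]/4+y0-.375;P=plane(w,u,v,.096);print(round(u,1),round(v,1),k[2]/4,(tobox(P)*1e3).round(1))
v=149;print(''.join('#' if q<92 else '.' for q in g[149,222:400]));print(''.join('#' if q<92 else '.' for q in g[143,222:400]))
t=cam("top");s=cam("side");d=[tobox(x)*1e3 for x in ()]
for z in (.3158,):
  for nm,c,pp in [("top",t,[(375,167),(427.6,197.4)]),("side",s,[(333.2,272.1),(243.4,296.8)])]:
    print(nm,[(tobox(plane(c,*p,z))*1e3).round(1) for p in pp])
E
```

```text
21.575 [ 0.539068   -0.26757024  0.45139555] [1.79938160e+02 1.66579318e-02 1.54023305e+02] [0.01762884 0.00366801 0.45139555]
246.2 149.5 19.95 [ -41.6 -102.    96. ]
341.5 148.2 19.95 [-42.9  39.3  96. ]
296.0 150.0 20.525 [-40.6 -28.2  96. ]
.....########################################.........######################################.........#####################################........................................
......######################################.....############################################################################################################################.....
top [array([108.9, 100.6, 315.8]), array([ 107.7, -103.4,  315.8])]
side [array([109.2, 107.8, 315.8]), array([ 108.2, -104.1,  315.8])]
```

The row reads y = -102, -29, +39 and x = -41 to -43, so the three are in line with gaps of about 13-15 mm. Next is the bar, measured at box (108.5, 1, 315).

Call:
drive_tool:
  moves:
    - {"x": -20, "y": 0, "z": 0, "rx": 0, "ry": 0, "rz": 0.18, "fingers": -1}
    - {"x": -50, "y": -2, "z": 0, "rx": 0, "ry": 0, "rz": 0.36, "fingers": -1}
    - {"x": -80, "y": -2, "z": 0, "rx": 0, "ry": 0, "rz": 0.54, "fingers": -1}
    - {"x": -91, "y": -2, "z": 0, "rx": 0, "ry": 0, "rz": 0.72, "fingers": -1}
    - {"x": -91, "y": -2, "z": 0, "rx": 0, "ry": 0, "rz": 0.9, "fingers": -1}
    - {"x": -91, "y": -2, "z": 0, "rx": 0, "ry": 0, "rz": 1.08, "fingers": -1}
    - {"x": -91, "y": -2, "z": 0, "rx": 0, "ry": 0, "rz": 1.26, "fingers": -1}
    - {"x": -91, "y": -2, "z": 20, "rx": 0, "ry": 0, "rz": 1.44, "fingers": -1}
    - {"x": -91, "y": -2, "z": 40, "rx": 0, "ry": 0, "rz": 1.567, "fingers": -1}
    - {"x": -91, "y": -2, "z": 50, "rx": 0, "ry": 0, "rz": 1.567, "fingers": -1}
    - {"x": -91, "y": -2, "z": 50, "rx": 0, "ry": 0, "rz": 1.567, "fingers": -1}
    - {"x": -91, "y": -2, "z": 50, "rx": 0, "ry": 0, "rz": 1.567, "fingers": -1}

```text
time_s: 23.18
tool_pos: [0.6202, -0.3102, 0.4019]
tool_rot: [179.9, 0.0, 64.3]
force: [-0.1, 0.8, 0.5]
grip_width: 0.0869
grasp_force: 0.0
```

```bash
python3 - <<'E'
from h import *
o=sensors.get_obs();print(o["time_s"],o["tool_pos"],o["tool_rot"],tobox(o["tool_pos"]),o["qpos"])
E
```

```text
23.175 [ 0.62024269 -0.31019275  0.40191572] [1.79935702e+02 1.00680413e-02 6.42946426e+01] [0.10926257 0.00062391 0.40191572] [-11.57945146  35.09419301  68.47172585  58.82933938 -33.46919996
 103.99820737  17.85034694]
```

Call:
drive_tool:
  moves:
    - {"x": 0, "y": 0, "z": 30, "rx": 0, "ry": 0, "rz": 0, "fingers": -1}
    - {"x": 0, "y": 0, "z": 55, "rx": 0, "ry": 0, "rz": 0, "fingers": -1}
    - {"x": 0, "y": 0, "z": 60, "rx": 0, "ry": 0, "rz": 0, "fingers": -1}

```text
time_s: 23.55
tool_pos: [0.62, -0.3097, 0.3402]
tool_rot: [-179.9, -0.0, 64.3]
force: [0.8, 0.0, 0.9]
grip_width: 0.0869
grasp_force: 0.0
```

```bash
python3 - <<'E'
from h import *
o=sensors.get_obs();print(o["time_s"],tobox(o["tool_pos"]),o["qpos"])
E
```

```text
23.55 [0.10880549 0.00099836 0.34023209] [-14.78880791  35.2977255   68.32828668  66.85549096 -32.76882403
  97.24451883  18.9232708 ]
```

Call:
drive_tool:
  moves:
    - {"x": 0, "y": 0, "z": 20, "rx": 0, "ry": 0, "rz": 0, "fingers": -1}
    - {"x": 0, "y": 0, "z": 34, "rx": 0, "ry": 0, "rz": 0, "fingers": -1}
    - {"x": 0, "y": 0, "z": 35, "rx": 0, "ry": 0, "rz": 0, "fingers": -1}
    - {"x": 0, "y": 0, "z": 35, "rx": 0, "ry": 0, "rz": 0, "fingers": 1}
    - {"x": 0, "y": 0, "z": 35, "rx": 0, "ry": 0, "rz": 0, "fingers": 1}
    - {"x": 0, "y": 0, "z": 35, "rx": 0, "ry": 0, "rz": 0, "fingers": 1}
    - {"x": 0, "y": 0, "z": 35, "rx": 0, "ry": 0, "rz": 0, "fingers": 1}
    - {"x": 0, "y": 0, "z": 35, "rx": 0, "ry": 0, "rz": 0, "fingers": 1}
    - {"x": 0, "y": 0, "z": 35, "rx": 0, "ry": 0, "rz": 0, "fingers": 1}
    - {"x": 0, "y": 0, "z": 35, "rx": 0, "ry": 0, "rz": 0, "fingers": 1}
  force: 25

```text
time_s: 24.8
tool_pos: [0.6201, -0.3101, 0.306]
tool_rot: [180.0, -0.0, 64.2]
force: [-0.3, -0.6, 0.2]
grip_width: 0.0249
grasp_force: 0.0
```

```bash
python3 - <<'E'
from h import *
o=sensors.get_obs();print(o["time_s"],o["tool_pos"],tobox(o["tool_pos"]),o["qpos"],o["grip_width"],o["force"])
# arc about hinge for bar (grasp pt = TCP+11mm up), relative to current bar pose
p=tobox(o["tool_pos"])*1e3;bx,bz=p[0]-70,p[2]+11-130
print("r",np.hypot(bx,bz),"ang",np.arctan2(bz,-bx))
for a in np.arange(1.78,.9,-.06):print(round(a,2),"toolY %.1f toolZ %.1f"%(70-190*np.cos(a)-p[0],-(130+190*np.sin(a)-p[2]-11)))
E
```

```text
24.8 [ 0.62011175 -0.31011466  0.30604867] [0.1091107  0.00063723 0.30604867] [-16.03216843  35.77535394  68.156605    70.74085154 -32.93841799
  93.5685467   19.58136379] 0.024895738016690348 [-0.31807012 -0.58530294  0.24259521]
r 191.09383143964126 ang 1.7769203429307916
1.78 toolY 0.3 toolZ 1.2
1.72 toolY -10.9 toolZ -0.8
1.66 toolY -22.2 toolZ -2.2
1.6 toolY -33.6 toolZ -2.9
1.54 toolY -45.0 toolZ -2.9
1.48 toolY -56.3 toolZ -2.2
1.42 toolY -67.7 toolZ -0.8
1.36 toolY -78.9 toolZ 1.3
1.3 toolY -89.9 toolZ 4.0
1.24 toolY -100.8 toolZ 7.3
1.18 toolY -111.5 toolZ 11.4
1.12 toolY -121.9 toolZ 16.0
1.06 toolY -132.0 toolZ 21.3
1.0 toolY -141.8 toolZ 27.2
0.94 toolY -151.2 toolZ 33.6
```

Call:
drive_tool:
  moves:
    - {"x": 0, "y": 0, "z": 1, "rx": 0, "ry": 0, "rz": 0, "fingers": 1}
    - {"x": 0, "y": 0, "z": 1, "rx": 0, "ry": 0, "rz": 0, "fingers": 1}
    - {"x": 0, "y": 0, "z": 1, "rx": 0, "ry": 0, "rz": 0, "fingers": 1}
    - {"x": 0, "y": 0, "z": 1, "rx": 0, "ry": 0, "rz": 0, "fingers": 1}
  force: 25

```text
time_s: 25.3
tool_pos: [0.6202, -0.3101, 0.3049]
tool_rot: [-180.0, -0.0, 64.2]
force: [0.6, 0.7, -0.3]
grip_width: 0.0109
grasp_force: 25.0
```

Call:
drive_tool:
  moves:
    - {"x": 0, "y": -5, "z": -0.8, "rx": 0, "ry": 0, "rz": 0, "fingers": 1}
    - {"x": 0, "y": -11, "z": -1.8, "rx": 0, "ry": 0, "rz": 0, "fingers": 1}
    - {"x": 0, "y": -16.5, "z": -2.5, "rx": 0, "ry": 0, "rz": 0, "fingers": 1}
    - {"x": 0, "y": -22, "z": -3.2, "rx": 0, "ry": 0, "rz": 0, "fingers": 1}
    - {"x": 0, "y": -28, "z": -3.6, "rx": 0, "ry": 0, "rz": 0, "fingers": 1}
    - {"x": 0, "y": -33.5, "z": -3.9, "rx": 0, "ry": 0, "rz": 0, "fingers": 1}
    - {"x": 0, "y": -39, "z": -4, "rx": 0, "ry": 0, "rz": 0, "fingers": 1}
    - {"x": 0, "y": -45, "z": -3.9, "rx": 0, "ry": 0, "rz": 0, "fingers": 1}
    - {"x": 0, "y": -50.5, "z": -3.6, "rx": 0, "ry": 0, "rz": 0, "fingers": 1}
    - {"x": 0, "y": -56.3, "z": -3.2, "rx": 0, "ry": 0, "rz": 0, "fingers": 1}
    - {"x": 0, "y": -62, "z": -2.6, "rx": 0, "ry": 0, "rz": 0, "fingers": 1}
    - {"x": 0, "y": -67.7, "z": -1.8, "rx": 0, "ry": 0, "rz": 0, "fingers": 1}
    - {"x": 0, "y": -73.3, "z": -0.8, "rx": 0, "ry": 0, "rz": 0, "fingers": 1}
    - {"x": 0, "y": -79, "z": 0.3, "rx": 0, "ry": 0, "rz": 0, "fingers": 1}
    - {"x": 0, "y": -84.5, "z": 1.6, "rx": 0, "ry": 0, "rz": 0, "fingers": 1}
    - {"x": 0, "y": -90, "z": 3, "rx": 0, "ry": 0, "rz": 0, "fingers": 1}
    - {"x": 0, "y": -95.4, "z": 4.6, "rx": 0, "ry": 0, "rz": 0, "fingers": 1}
    - {"x": 0, "y": -100.8, "z": 6.3, "rx": 0, "ry": 0, "rz": 0, "fingers": 1}
    - {"x": 0, "y": -106.2, "z": 8.3, "rx": 0, "ry": 0, "rz": 0, "fingers": 1}
    - {"x": 0, "y": -111.5, "z": 10.4, "rx": 0, "ry": 0, "rz": 0, "fingers": 1}
  force: 30

```text
time_s: 27.8
tool_pos: [0.5194, -0.2611, 0.2944]
tool_rot: [-180.0, -0.0, 64.2]
force: [1.7, 2.9, 0.7]
grip_width: 0.0108
grasp_force: 30.0
```

```bash
python3 - <<'E'
from h import *
o=sensors.get_obs();print(o["time_s"],o["tool_pos"],o["qpos"],o["grip_width"],o["force"])
p=tobox(o["tool_pos"])*1e3;bx,bz=p[0]-70,p[2]+11-130
print(p,"r",np.hypot(bx,bz),"ang",np.arctan2(bz,-bx))
for a in (1.1,1.0,.95,.925,.9):print(a,"toolY %.1f toolZ %.1f"%(70-190*np.cos(a)-p[0],-(130+190*np.sin(a)-p[2]-11)))
E
```

```text
27.8 [ 0.51944544 -0.26114028  0.29439127] [-32.57565482  16.48697106  69.46587012  89.38616038 -15.49965541
  84.89899654  11.74138592] 0.010832407126601702 [1.72930514 2.85575565 0.69643382]
[ -2.83624345   0.91667414 294.3912699 ] r 189.9137065039849 ang 1.1771885092237433
1.1 toolY -13.3 toolZ 6.1
1.0 toolY -29.8 toolZ 15.5
0.95 toolY -37.7 toolZ 20.8
0.925 toolY -41.5 toolZ 23.7
0.9 toolY -45.3 toolZ 26.6
```

Call:
drive_tool:
  moves:
    - {"x": 0, "y": -4.5, "z": 1.9, "rx": 0, "ry": 0, "rz": 0, "fingers": 1}
    - {"x": 0, "y": -9, "z": 4, "rx": 0, "ry": 0, "rz": 0, "fingers": 1}
    - {"x": 0, "y": -13.3, "z": 6.1, "rx": 0, "ry": 0, "rz": 0, "fingers": 1}
    - {"x": 0, "y": -17.5, "z": 8.3, "rx": 0, "ry": 0, "rz": 0, "fingers": 1}
    - {"x": 0, "y": -21.7, "z": 10.6, "rx": 0, "ry": 0, "rz": 0, "fingers": 1}
    - {"x": 0, "y": -25.8, "z": 13, "rx": 0, "ry": 0, "rz": 0, "fingers": 1}
    - {"x": 0, "y": -29.8, "z": 15.5, "rx": 0, "ry": 0, "rz": 0, "fingers": 1}
    - {"x": 0, "y": -33, "z": 17.6, "rx": 0, "ry": 0, "rz": 0, "fingers": 1}
    - {"x": 0, "y": -34.5, "z": 18.6, "rx": 0, "ry": 0, "rz": 0, "fingers": 1}
    - {"x": 0, "y": -34.5, "z": 18.6, "rx": 0, "ry": 0, "rz": 0, "fingers": 1}
    - {"x": 0, "y": -34.5, "z": 18.6, "rx": 0, "ry": 0, "rz": 0, "fingers": 1}

```text
time_s: 29.18
tool_pos: [0.4885, -0.2462, 0.2759]
tool_rot: [-180.0, -0.0, 64.2]
force: [0.9, 4.5, 1.1]
grip_width: 0.0111
grasp_force: 30.0
```

```bash
python3 - <<'E'
from h import *
o=sensors.get_obs();print(o["time_s"],o["tool_pos"],o["qpos"],o["grip_width"],o["force"])
p=tobox(o["tool_pos"])*1e3;bx,bz=p[0]-70,p[2]+11-130
print(p,"r",np.hypot(bx,bz),"ang",np.arctan2(bz,-bx))
w=cam("wrist");s=cam("side");t=cam("top")
# project the hinge->rail line (left rail y=147) & index line candidates
for n,c in (("wrist",w),("side",s),("top",t)):
    print(n,[proj(c,toworld([.07-.144*np.cos(a),.159,.13+.144*np.sin(a)])).round(1).tolist() for a in (.85,.9,.95,1.0)],"hinge",proj(c,toworld([.07,.159,.13])).round(1),"rail end .97",proj(c,toworld([.07-.15*np.cos(.97),.147,.13+.15*np.sin(.97)])).round(1))
def crop(c,x,y,wd,ht,f):return cv2.resize(c["image"][y:y+ht,x:x+wd],None,fx=f,fy=f,interpolation=cv2.INTER_CUBIC)
a=crop(w,0,0,640,480,.5);b=crop(s,290,225,80,60,5);d=crop(t,310,165,80,60,5)
im=np.zeros((600,800,3),np.uint8);im[:240,:320]=a;im[300:,:400]=b;im[300:,400:]=d;im[:300,400:]=crop(s,200,230,160,120,2.5)
cv2.imwrite("pics/c8.png",im[:,:,::-1])
for n,c in (("w",w),("s",s),("t",t)):cv2.imwrite(f"pics/{n}8.png",c["image"][:,:,::-1])
E
```

```text
29.175 [ 0.48850683 -0.24624559  0.27593323] [-38.73194114   8.48103998  69.63375615  95.74768583  -8.05767391
  81.4048514    6.14820672] 0.011050597922424698 [0.92518676 4.47401117 1.11335423]
[-37.17348884   0.8611916  275.93323478] r 190.0373565589561 ang 0.9716228618813619
wrist [[343.5, -37.5], [355.9, -42.4], [369.4, -47.2], [384.1, -51.9]] hinge [452.8  30.2] rail end .97 [368.1 -23. ]
side [[334.2, 242.4], [335.0, 242.9], [335.7, 243.6], [336.6, 244.5]] hinge [345.  293.2] rail end .97 [331.3 243. ]
top [[334.7, 198.0], [335.8, 196.1], [336.9, 194.3], [338.1, 192.4]] hinge [350.8 202.5] rail end .97 [339.7 194.9]
```

View pics/c8.png

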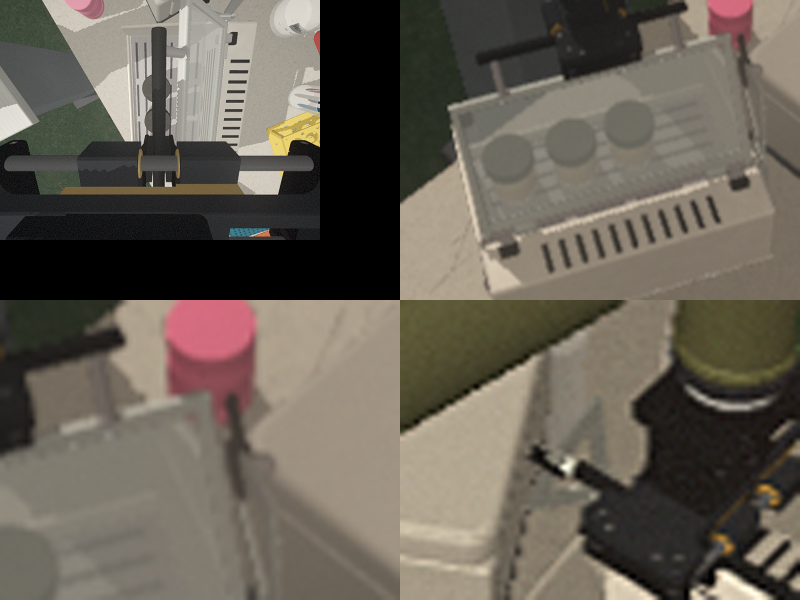

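Side: all three lids are visible under the visor at near-equal spacing. The clip point is at side (336.4,244.6) and top (336,195). I'll refine the clip angle from the earlier saved views.

```bash
python3 - <<'E'
from h import *
o=sensors.get_obs();w=cam("wrist");t=cam("top");s=cam("side")
M=lambda p,r:(Ro.from_euler("xyz",r,degrees=True).as_matrix(),np.array(p))
R1,p1=M(o["tool_pos"],o["tool_rot"])
Rct=w["R"]@R1; tct=w["R"]@p1+w["t"]      # tool->cam
def wcam(p,r):
    R,p=M(p,r);c=dict(w);c["R"]=Rct@R.T;c["t"]=tct-c["R"]@p;return c
W3=wcam([.53989569,-.26871841,.45169958],[179.965,.0113,154.153]);W7=wcam([.539068,-.26757,.4513956],[179.938,.0167,154.023])
def onY(c,u,v,y):
    q,d=ray(c,u,v);q=tobox(q);d=BR.T@d;return q+d*(y-q[1])/d[1]
for n,c,f,(x0,y0,x1,y1),th in [("w3",W3,"w3",(434,172,470,212),60),("w7",W7,"w7",(434,172,470,212),60),("top0",t,"top0",(330,188,350,206),60),("side0",s,"side0",(332,240,344,268),85)]:
    g=cv2.imread(f"pics/{f}.png").max(2)[y0:y1,x0:x1];N,l,st,_=cv2.connectedComponentsWithStats((g<th).astype(np.uint8))
    i=1+st[1:,4].argmax();v,u=np.where(l==i);print(n,"npx",len(u),"u",u.min()+x0,u.max()+x0,"v",v.min()+y0,v.max()+y0)
    for y in (.155,.159,.163):
        P=np.array([onY(c,a+x0,b+y0,y) for a,b in zip(u,v)])-[.07,0,.13];r=np.hypot(P[:,0],P[:,2])*1e3;an=np.arctan2(P[:,2],-P[:,0])
        print(" y",y,"rmax %.0f"%r.max(),[(k,round(an[(r>=k)&(r<k+12)].mean(),3),int(((r>=k)&(r<k+12)).sum())) for k in range(60,168,12) if ((r>=k)&(r<k+12)).any()])
E
```

```text
w3 npx 237 u 439 463 v 178 204
 y 0.155 rmax 151 [(72, np.float64(0.92), 9), (84, np.float64(0.927), 33), (96, np.float64(0.93), 42), (108, np.float64(0.943), 41), (120, np.float64(0.982), 52), (132, np.float64(0.965), 41), (144, np.float64(0.981), 19)]
 y 0.159 rmax 143 [(60, np.float64(0.855), 3), (72, np.float64(0.866), 33), (84, np.float64(0.876), 38), (96, np.float64(0.888), 41), (108, np.float64(0.942), 47), (120, np.float64(0.936), 44), (132, np.float64(0.943), 31)]
 y 0.163 rmax 135 [(60, np.float64(0.782), 27), (72, np.float64(0.806), 37), (84, np.float64(0.823), 40), (96, np.float64(0.884), 43), (108, np.float64(0.903), 46), (120, np.float64(0.899), 37), (132, np.float64(0.924), 7)]
w7 npx 244 u 439 463 v 179 205
 y 0.155 rmax 153 [(72, np.float64(0.925), 5), (84, np.float64(0.935), 37), (96, np.float64(0.937), 39), (108, np.float64(0.946), 42), (120, np.float64(0.985), 49), (132, np.float64(0.973), 46), (144, np.float64(0.98), 26)]
 y 0.159 rmax 145 [(72, np.float64(0.873), 33), (84, np.float64(0.886), 40), (96, np.float64(0.893), 40), (108, np.float64(0.943), 45), (120, n
[... 872 characters left out ...]
 4), (108, np.float64(0.929), 4), (120, np.float64(0.931), 3), (132, np.float64(0.928), 2)]
side0 npx 50 u 335 339 v 244 264
 y 0.155 rmax 152 [(84, np.float64(0.898), 7), (96, np.float64(0.908), 7), (108, np.float64(0.935), 10), (120, np.float64(1.071), 10), (132, np.float64(1.064), 11), (144, np.float64(1.104), 5)]
 y 0.159 rmax 144 [(72, np.float64(0.731), 1), (84, np.float64(0.7), 9), (96, np.float64(0.738), 9), (108, np.float64(0.858), 11), (120, np.float64(0.967), 10), (132, np.float64(0.951), 10)]
 y 0.163 rmax 138 [(72, np.float64(0.522), 2), (84, np.float64(0.5), 8), (96, np.float64(0.555), 10), (108, np.float64(0.736), 14), (120, np.float64(0.816), 11), (132, np.float64(0.839), 5)]
```

Call:
drive_tool:
  moves:
    - {"x": 0, "y": -1.5, "z": 1, "rx": 0, "ry": 0, "rz": 0, "fingers": 1}
    - {"x": 0, "y": -3, "z": 2.1, "rx": 0, "ry": 0, "rz": 0, "fingers": 1}
    - {"x": 0, "y": -4.5, "z": 3.2, "rx": 0, "ry": 0, "rz": 0, "fingers": 1}
    - {"x": 0, "y": -4.9, "z": 3.5, "rx": 0, "ry": 0, "rz": 0, "fingers": 1}
    - {"x": 0, "y": -4.9, "z": 3.5, "rx": 0, "ry": 0, "rz": 0, "fingers": 1}
    - {"x": 0, "y": -4.9, "z": 3.5, "rx": 0, "ry": 0, "rz": 0, "fingers": 1}
    - {"x": 0, "y": -4.9, "z": 3.5, "rx": 0, "ry": 0, "rz": 0, "fingers": 1}
    - {"x": 0, "y": -4.9, "z": 3.5, "rx": 0, "ry": 0, "rz": 0, "fingers": 1}
    - {"x": 0, "y": -4.9, "z": 3.5, "rx": 0, "ry": 0, "rz": 0, "fingers": 1}
    - {"x": 0, "y": -4.9, "z": 3.5, "rx": 0, "ry": 0, "rz": 0, "fingers": 1}

```text
time_s: 30.72
tool_pos: [0.4843, -0.2442, 0.2725]
tool_rot: [-180.0, -0.0, 64.2]
force: [1.3, 5.1, -0.2]
grip_width: 0.0112
grasp_force: 30.1
```

```bash
python3 - <<'E'
from h import *
o=sensors.get_obs();p=tobox(o["tool_pos"])*1e3;bx,bz=p[0]-70,p[2]+11-130
print(o["time_s"],p,"r",np.hypot(bx,bz),"ang",np.arctan2(bz,-bx),o["grip_width"],o["grasp_force"],o["force"],o["qpos"][2])
# visor bar ends seen by side camera: left end, from dark pixels around prediction
s=cam("side")
for a in (.90,.94,.98):print(a,proj(s,toworld([.07-.19*np.cos(a),.108,.13+.19*np.sin(a)])).round(1),proj(s,toworld([.07-.19*np.cos(a),-.108,.13+.19*np.sin(a)])).round(1))
print(dark(s,(225,225,330,275),60,30))
E
```

```text
30.725 [-41.88697621   0.84779894 272.46061307] r 189.91802233529498 ang 0.940810865395265 0.011235456482319111 30.0569377373904 [ 1.29647307  5.14722763 -0.18480235] 69.64124268535315
0.9 [312.8 231.1] [229.8 252.7]
0.94 [313.5 231.7] [230.  253.5]
0.98 [314.2 232.5] [230.2 254.4]
[([262.7, 241.0], [0, 0, 89, 45, 2443])]
```

```bash
python3 -c "
from cell import workorder
print(workorder.sign_off())"
```

```text
the job is handed in; nothing more can be done
None
```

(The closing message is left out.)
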